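# Set out the wiring bench: nested cups and terminal strip onto their outlines

### The job

Set out the bench for the next wiring job: take the three nested steel cups apart and stand each one upright inside the white circle of its own size, and lay the terminal strip flat inside the white rectangle. Never let a cup tip over, and leave the battery box and the wire spool where they are.

Things in the scene. Friction and masses are not known exactly. Their poses are not given: they have to be found in the camera images.
- slim_cup_center (a point): the slim cup: plain round steel cup, open at the top, straight-sided, outer diameter 32 mm, 100 mm tall, wall 2.5 mm, floor 5 mm thick, 0.07 to 0.18 kg; it stands inside the middle cup at the start, its floor on that cup's floor, 35 mm of it showing above that cup's rim. Point: on the axis, half-way up (50 mm above its underside); z up along the axis
- middle_cup_center (a point): the middle cup: plain round steel cup, open at the top, straight-sided, outer diameter 48 mm, 70 mm tall, wall 2.5 mm, floor 5 mm thick, 0.07 to 0.18 kg; it stands inside the wide cup at the start, on its floor, 35 mm of it showing above that rim (the slim cup stands inside it). Point: on the axis, half-way up (35 mm above its underside); z up along the axis
- wide_cup_center (a point): the wide cup: plain round steel cup, open at the top, straight-sided, outer diameter 66 mm, 40 mm tall, wall 2.5 mm, floor 5 mm thick, 0.07 to 0.18 kg; it stands on the bench, with the two others loosely nested in it at the start. Point: on the axis, half-way up (20 mm above its underside); z up along the axis
- strip_center (a point): the terminal strip: a black block with barrier fins and bright screws, lying on the bench, 110 mm long (its y axis), 26 mm wide (its x axis), 24 mm high (fins span the full width), 0.07 to 0.12 kg. Point: its centre, 12 mm above its underside
- slim_outline (a point): outline for the slim cup: white circle, inner diameter 52 mm (10 mm of margin round the cup), line 4 mm, on a fixed flat square black rubber mat 104 mm wide and 3.5 mm thick. Point: centre of the circle, on the top of the mat
- middle_outline (a point): outline for the middle cup: white circle, inner diameter 68 mm (10 mm of margin round the cup), line 4 mm, on a fixed flat square black rubber mat 104 mm wide and 3.5 mm thick. Point: centre of the circle, on the top of the mat
- wide_outline (a point): outline for the wide cup: white circle, inner diameter 86 mm (10 mm of margin round the cup), line 4 mm, on a fixed flat square black rubber mat 104 mm wide and 3.5 mm thick. Point: centre of the circle, on the top of the mat
- strip_outline (a point): outline for the terminal strip: white rectangle, inside 130 mm along its y by 46 mm along its x, on a fixed flat black rubber mat 150 x 66 mm, 3.5 mm thick. Point: centre, on the top of the mat
- battery_box: bystander: open black battery holder with four cells, 64 x 62 mm, 17 mm high, at one side of the work. Origin: centre of its underside
- spool: bystander: wire spool standing on its flange, diameter 60 mm, 36 mm high, at one side of the work. Origin: centre of its underside
Things that resemble listed ones, but are neither listed nor needed, are in the scene too. What is shaped like the part that bears slim_outline but blue or pink is not meant.

How it is judged:
By the outcome, as a careful person would: the job done as asked, in the order asked, and still so for the second after the job is handed in, with the robot touching nothing.
It also fails if it takes over 128 s, if anything falls off the work surface, if the arm or the gripper's body presses on something with over 40 N, if the wrist force passes 120 N, or if a joint passes its speed limit or range.

### The arm

A 6-joint arm with a two-finger parallel gripper is mounted at the origin on the work surface. World frame = base frame: x ahead of the robot, y to its left, z up, the work surface at z = 0. Lengths are in m, angles in rad, forces in N, time in s.
With the tool pointing down it reaches from about 0.3 to 0.825 m from the base axis. Payload 5.4 kg.
Tool frame: the origin (TCP) lies midway between the tips of the shut fingers; the grasp point (between the pads) lies 19 mm behind it; z points along the fingers, x is the direction in which the jaws open and shut, and the axes are right-handed (so a half turn about z gives the same grasp; the last joint's range is limited). The gripper opens to 92 mm and grips with 3 to 60 N. Pads are 20 mm wide; open, the fingers measure 128 mm over their backs; the gripper's body (75 mm by 189 mm) begins 69 mm behind the grasp point.
Start: joints at [-1.331, 0.158, 1.597, -0, 1.386, -0.21], TCP at [0.25, -0.518, 0.215] pointing down, gripper open.
Joint ranges: [-2.91, 2.91], [-0.94, 2.29], [0.18, 2.7], [-1.29, 4.43], [0.17, 2.64], [-3, 3]. Speed limits (rad/s): [2.57, 2.57, 3.14, 3.14, 3.14, 3.14].

### API

Orientations are given as a 3x3 rotation matrix whose columns are the frame's x, y, z axes.
In Python, from workcell import arm gives the robot as it stands.
- The arm moves only by the tool carry_out, never from a script. Its argument "targets" is a list that holds one entry, the list of rows, each a list of 6 numbers: the shift along the tool's x, y, z in m, then the turn, a rotation vector about the tool's x, y, z in degrees. In form: [[[x, y, z, rx, ry, rz], ...]]. A call has 1 to 5 rows; each row shifts and turns the pose as measured when the row begins, along the tool's axes as they then stand; what a row does not reach is not made up. A row lasts 1/8 s, in which the tool goes at most 62.5 mm and 10.7 degrees, less where a joint would pass 70% of its speed; a pose out of reach is approached as far as the arm can. A call with a gripper value outside its range is refused whole. "gripper" is the opening in per cent of the stroke, from 0 (shut) to 100 (fully open), set as the call begins (left out, the last holds). The fingers move at their own pace and stop on an object; "squeeze" is the grip in N (left out, the last holds). Time passes only in rows, so rows that do not move let the fingers close. It gives the time, the measured TCP pose, the force and the opening at its end, in the units of the state.
- arm.state(): the state, without advancing time (a new reading comes with each control period).
- arm.grab_frame(name): name is "scene" or "side" or "wrist"; returns a dict with "frame" (480x640x3 uint8, blue, green, red), "mtx" (3x3 intrinsics, pixels), "distortion" ([k1, k2, p1, p2, k3] as OpenCV has them; the pictures are not rectified), "rvec" (rotation vector, rad) and "tvec" (3), from world to camera coordinates, as OpenCV has them. Camera axes: x right, y down, z forward; pixel columns grow to the right and rows downward; lengths in m; the calibration is good to about 2 mm. A picture is of the moment at which its call begins. There is no depth.
- arm.sign_off(): hands the job in, once; it reports no verdict.
The state is a dict: "t": time; "joint_pos": joint angles; "qvel": joint speeds; "joint_torque": joint torques, N m; "ee_pos": TCP position; "ee_rot": TCP orientation; "contact_force": force on the tool from outside, world axes, zero at the start; "ft_torque": the same for the moment, N m; "grip_width": opening from 0.0 (shut) to 1.0 (fully open).
Only numpy, scipy, OpenCV 4.12 (cv2) and the standard library are available. Lean on these libraries where they do the work, as an engineer would, in place of code of your own. Each camera call takes 0.05 s, during which the arm holds its last target.

## Working session

There is one attempt and no reset: what is moved stays moved. The work goes in short steps, Python scripts to look and compute and a tool call to move; the robot and the scene stay as the last step left them, time stands still between calls to the robot, and variables do not carry over. Pictures are saved under pics/ and viewed, and the job is handed in when it is done.

Besides the shell and the picture viewer there is one more tool, called after ">>>" as name(argument=value, ...) on one line, values as JSON. carry_out: Moves the arm, as the interface text tells. Its arguments: {"type":"object","properties":{"targets":{"type":"array"},"gripper":{"type":"number"},"squeeze":{"type":"number"}},"required":["targets"]}

```bash
mkdir -p pics; ls; python3 - <<'E'
from workcell import arm
import cv2
for n in("scene","side","wrist"):
    d=arm.grab_frame(n); cv2.imwrite(f"pics/{n}0.png",d["frame"]); print(n,d["mtx"].tolist(),d["distortion"],d["rvec"],d["tvec"])
print(arm.state())
E
```

```text
pics
scene [[470.67678481618213, 0.0, 327.6824220377586], [0.0, 470.67678481618213, 238.11861361527275], [0.0, 0.0, 1.0]] [-0.08434715  0.          0.          0.          0.        ] [ 0.87802768  2.604202   -1.00641624] [ 0.46387042 -0.18509324  1.32505154]
side [[600.1203593394928, 0.0, 321.9651513660118], [0.0, 600.1203593394928, 236.0131075035978], [0.0, 0.0, 1.0]] [-0.0324744  0.         0.         0.         0.       ] [ 2.34336843 -0.04735362  0.0073321 ] [-0.55439459  0.06399026  1.55959319]
wrist [[338.7400291889227, 0.0, 321.27246145021877], [0.0, 338.7400291889227, 236.50803033569076], [0.0, 0.0, 1.0]] [0.00113374 0.         0.         0.         0.        ] [-2.47725198  1.55232744  0.19565962] [-0.57496476 -0.02829278  0.39036635]
{'t': 0.15, 'joint_pos': array([-1.33107119e+00,  1.58925437e-01,  1.59788530e+00,  1.06457141e-05,
        1.38619910e+00, -2.10085974e-01]), 'qvel': array([-0.00011398,  0.00018928, -0.00388262,  0.00063201, -0.00055687,
       -0.00116942]), 'joint_torque': array([ 1.21698773e-03, -3.85919237e+01, -3.22432995e+01,  7.03062094e-02,
        3.51711467e-02, -8.27754138e-05]), 'ee_pos': array([ 0.24988679, -0.51735065,  0.2138621 ]), 'ee_rot': array([[ 4.34793450e-01, -9.00530149e-01, -3.26324299e-04],
       [-9.00529145e-01, -4.34793465e-01,  1.37914151e-03],
       [-1.38384218e-03, -3.05777154e-04, -9.99998996e-01]]), 'contact_force': array([ 0.0477461 , -1.04000035, -0.77983314]), 'ft_torque': array([-0.03314337, -0.0163337 ,  0.02897281]), 'grip_width': 0.9974294842762197}
```

View pics/scene0.png

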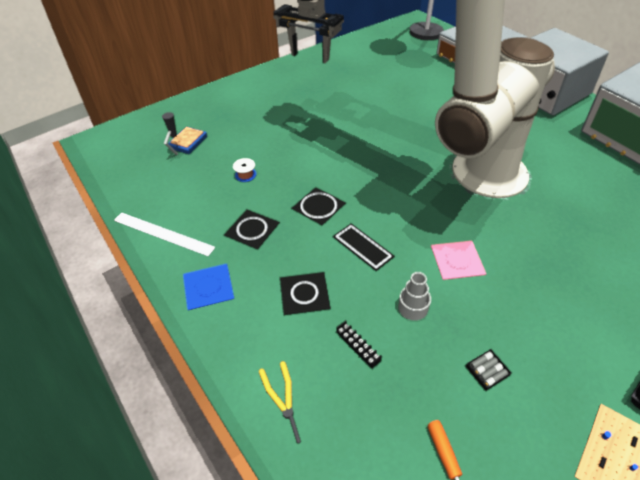

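View pics/side0.png

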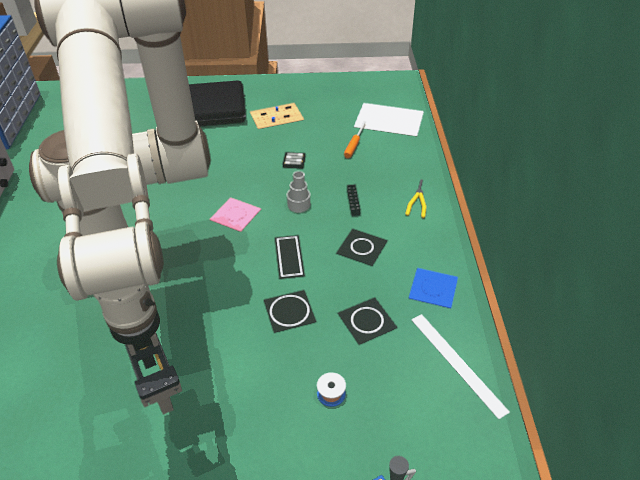

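View pics/wrist0.png

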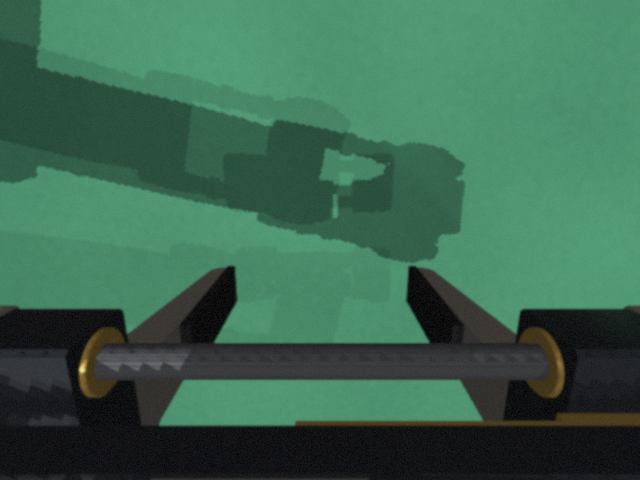

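```bash
cat > h.py <<'E'
import numpy as np, cv2
from workcell import arm
def grab(n):
    d=arm.grab_frame(n); d["R"]=cv2.Rodrigues(np.array(d["rvec"],float))[0]; d["t"]=np.array(d["tvec"],float).ravel(); return d
def toplane(d,uv,z):
    uv=np.array(uv,float).reshape(-1,1,2)
    p=cv2.undistortPoints(uv,d["mtx"],np.array(d["distortion"],float)).reshape(-1,2)
    r=np.c_[p,np.ones(len(p))]@d["R"]; c=-d["R"].T@d["t"]
    s=(z-c[2])/r[:,2]; return c+r*s[:,None]
def proj(d,P):
    return cv2.projectPoints(np.array(P,float).reshape(-1,3),np.array(d["rvec"],float),np.array(d["tvec"],float),d["mtx"],np.array(d["distortion"],float))[0].reshape(-1,2)
def crop(d,x0,y0,w,h,s,fn):
    c=d["frame"][y0:y0+h,x0:x0+w]; cv2.imwrite(fn,cv2.resize(c,None,fx=s,fy=s,interpolation=cv2.INTER_CUBIC))
def whites(d,x0,y0,w,h,z=0.0035):
    g=d["frame"].min(axis=2); m=np.zeros_like(g); m[y0:y0+h,x0:x0+w]=255
    b=((g>120)&(m>0)).astype(np.uint8)
    cs,_=cv2.findContours(b,cv2.RETR_EXTERNAL,cv2.CHAIN_APPROX_NONE); out=[]
    for c in cs:
        if cv2.contourArea(c)<100: continue
        P=toplane(d,c.reshape(-1,2),z)[:,:2].astype(np.float32)
        out.append((cv2.minEnclosingCircle(P),cv2.minAreaRect(P*1000), c.reshape(-1,2).mean(0)))
    return out
E
python3 - <<'E'
from h import *
s=grab("scene"); e=grab("side")
for nm,d,b in(("scene",s,(215,170,200,150)),("side",e,(250,220,150,130))):
    for c,r,p in whites(d,*b): print(nm,p.round(0),"circ",np.round(c[0],4),round(c[1]*2000,1),"rect",np.round(r[0],1),np.round(r[1],1),round(r[2],1))
crop(s,320,250,200,150,4,"pics/c1.png"); crop(e,270,140,120,90,6,"pics/c2.png")
E
```

```text
scene [304. 292.] circ [0.6583 0.0154] 63.6 rect [658.2  15. ] [60.4 63. ] 52.6
scene [407. 292.] circ [0.4619 0.163 ] 108.2 rect [473.2 152.2] [107.9  33.3] 46.2
scene [363. 246.] circ [ 0.465  -0.0117] 149.8 rect [465.7 -11.4] [ 58.4 142.7] 5.8
scene [251. 228.] circ [ 0.6504 -0.2286] 80.3 rect [ 650.4 -228.4] [76.5 78.8] 52.2
scene [318. 205.] circ [ 0.4668 -0.1923] 99.7 rect [ 468.8 -191.3] [94.8 95.3] 52.2
side [367. 320.] circ [ 0.6519 -0.2232] 78.8 rect [ 652.7 -224. ] [77.  75.4] 85.9
side [289. 310.] circ [ 0.4698 -0.1863] 96.8 rect [ 470.1 -187.1] [94.5 93.8] 88.8
side [362. 246.] circ [0.6609 0.02  ] 64.0 rect [660.2  20.4] [59.5 61.2] 87.4
side [289. 256.] circ [ 0.469 -0.006] 148.3 rect [468.   -5.6] [ 56.4 142.3] 5.7
```

View pics/c1.png

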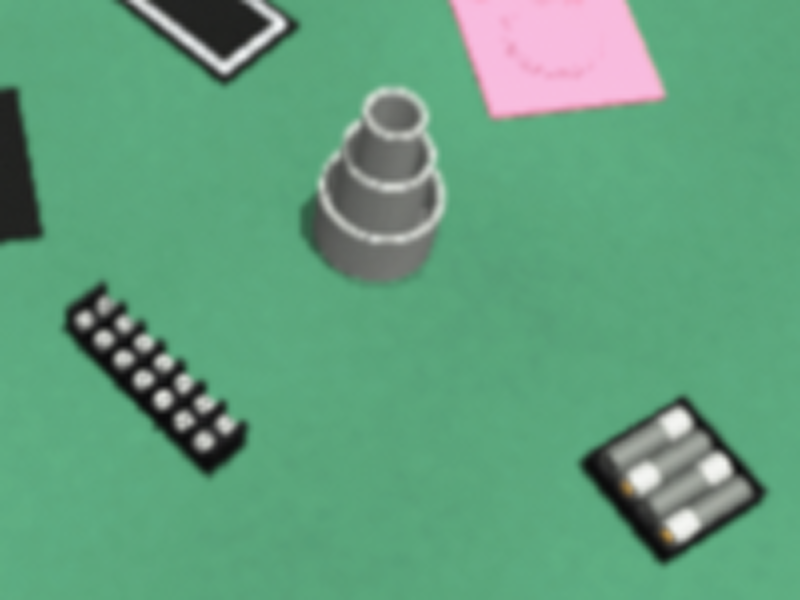

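View pics/c2.png

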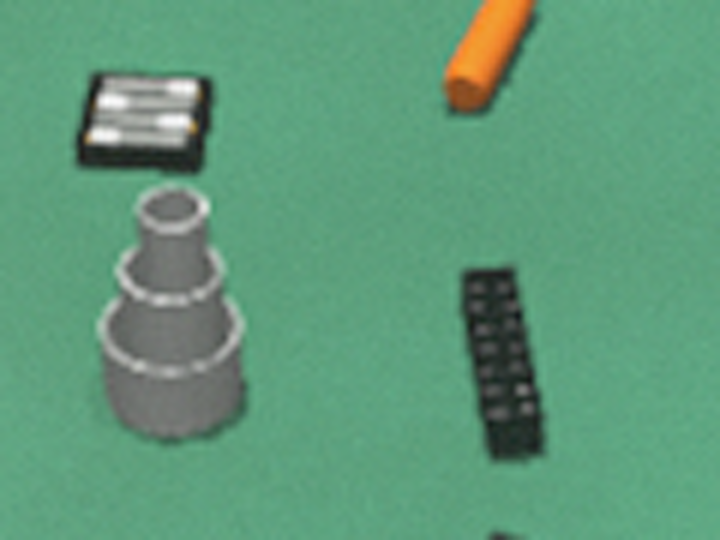

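```bash
python3 - <<'E'
from h import *
s=grab("scene"); e=grab("side"); w=grab("wrist"); st=arm.state()
R=np.array(st["ee_rot"]); p=np.array(st["ee_pos"])
c=-w["R"].T@w["t"]; print("cam in tool",(R.T@(c-p)).round(4)); print("cam axes in tool",(R.T@w["R"].T).round(3).tolist())
print("slim rim",toplane(s,[(418.75,278.25)],.11).round(4),toplane(e,[(298.8,175.2)],.11).round(4))
print("batt",toplane(s,[(488,369)],.017).round(3))
f=lambda L:[(320+a/4,250+b/4) for a,b in L]
print("strip scene top",toplane(s,f([(70,308),(105,284),(246,428),(210,460)]),.024).round(3).tolist())
g=lambda L:[(270+a/6,140+b/6) for a,b in L]
print("strip side top",toplane(e,g([(463,270),(513,267),(541,428),(490,432)]),.024).round(3).tolist())
E
```

```text
cam in tool [ 0.0003 -0.07   -0.1712]
cam axes in tool [[1.0, 0.001, 0.001], [-0.001, 0.969, 0.248], [-0.001, -0.248, 0.969]]
slim rim [[0.4954 0.1942 0.11  ]] [[0.4998 0.1928 0.11  ]]
batt [[0.485 0.396 0.017]]
strip scene top [[0.662, 0.143, 0.024], [0.639, 0.142, 0.024], [0.635, 0.25, 0.024], [0.66, 0.252, 0.024]]
strip side top [[0.637, 0.249, 0.024], [0.661, 0.25, 0.024], [0.665, 0.134, 0.024], [0.642, 0.132, 0.024]]
```

```bash
cat >> h.py <<'E'
from scipy.spatial.transform import Rotation as Ro
def plan(pos,yaw,n):
    st=arm.state(); R=np.array(st["ee_rot"]); p=np.array(st["ee_pos"]); pos=np.array(pos,float)
    c,s=np.cos(np.radians(yaw)),np.sin(np.radians(yaw)); T=np.array([[c,s,0],[s,-c,0],[0,0,-1.]])
    rv=Ro.from_matrix(R.T@T).as_rotvec()
    print("now",p.round(4),"grip",round(st["grip_width"],3),"F",np.round(st["contact_force"],1),"t",st["t"],"rot left deg",np.degrees(rv).round(2), "d",(pos-p).round(4))
    for i in range(n):
        a=Ro.from_rotvec(rv*i/n).as_matrix(); d=(R@a).T@((pos-p)/n)
        print("["+",".join(f"{v:.4f}" for v in d)+","+",".join(f"{v:.2f}" for v in np.degrees(rv/n))+"]",end=",\n")
E
python3 -c "
from h import *
plan((.4975,.1935,.24),0,15)"
```

```text
now [ 0.25   -0.5177  0.2144] grip 0.999 F [ 0.1  0.2 -0.5] t 0.4 rot left deg [-1.000e-02  1.000e-02 -6.423e+01] d [0.2475 0.7112 0.0256]
[-0.0355,-0.0355,-0.0017,-0.00,0.00,-4.28],
[-0.0328,-0.0380,-0.0017,-0.00,0.00,-4.28],
[-0.0298,-0.0404,-0.0017,-0.00,0.00,-4.28],
[-0.0267,-0.0425,-0.0017,-0.00,0.00,-4.28],
[-0.0235,-0.0444,-0.0017,-0.00,0.00,-4.28],
[-0.0201,-0.0460,-0.0017,-0.00,0.00,-4.28],
[-0.0166,-0.0474,-0.0017,-0.00,0.00,-4.28],
[-0.0130,-0.0485,-0.0017,-0.00,0.00,-4.28],
[-0.0094,-0.0493,-0.0017,-0.00,0.00,-4.28],
[-0.0057,-0.0499,-0.0017,-0.00,0.00,-4.28],
[-0.0019,-0.0502,-0.0017,-0.00,0.00,-4.28],
[0.0018,-0.0502,-0.0017,-0.00,0.00,-4.28],
[0.0055,-0.0499,-0.0017,-0.00,0.00,-4.28],
[0.0093,-0.0493,-0.0017,-0.00,0.00,-4.28],
[0.0129,-0.0485,-0.0017,-0.00,0.00,-4.28],
```

>>> carry_out(targets=[[[-0.035,-0.035,-0.002,0,0,-4.3],[-0.033,-0.038,-0.002,0,0,-4.3],[-0.03,-0.04,-0.002,0,0,-4.3],[-0.027,-0.042,-0.002,0,0,-4.3],[-0.023,-0.044,-0.002,0,0,-4.3]]], gripper=100)

```text
t: 1.02
ee_pos: [0.3312, -0.2776, 0.2244]
ee_rot: [[0.739, -0.674, 0.001], [-0.674, -0.739, -0.0], [0.001, -0.0, -1.0]]
contact_force: [-0.4, 0.0, -0.1]
grip_width: 0.998
```

>>> carry_out(targets=[[[-0.02,-0.046,-0.002,0,0,-4.3],[-0.017,-0.047,-0.002,0,0,-4.3],[-0.013,-0.048,-0.002,0,0,-4.3],[-0.009,-0.049,-0.002,0,0,-4.3],[-0.006,-0.05,-0.002,0,0,-4.3]]])

```text
t: 1.65
ee_pos: [0.4117, -0.0327, 0.2358]
ee_rot: [[0.938, -0.346, 0.005], [-0.346, -0.938, -0.003], [0.006, 0.001, -1.0]]
contact_force: [0.2, -0.8, 0.4]
grip_width: 1.001
```

```bash
python3 -c "
from h import *
plan((.4975,.1935,.24),0,6)"
```

```text
now [ 0.4117 -0.0327  0.2358] grip 1.001 F [ 0.2 -0.8  0.4] t 1.65 rot left deg [  0.1   -0.34 -20.26] d [0.0858 0.2262 0.0042]
[0.0004,-0.0403,-0.0007,0.02,-0.06,-3.38],
[0.0027,-0.0402,-0.0007,0.02,-0.06,-3.38],
[0.0051,-0.0400,-0.0007,0.02,-0.06,-3.38],
[0.0075,-0.0396,-0.0007,0.02,-0.06,-3.38],
[0.0098,-0.0391,-0.0007,0.02,-0.06,-3.38],
[0.0121,-0.0385,-0.0007,0.02,-0.06,-3.38],
```

>>> carry_out(targets=[[[0.001,-0.048,-0.001,0,0,-4.1],[0.004,-0.048,-0.001,0,0,-4.1],[0.007,-0.047,-0.001,0,0,-4.1],[0.01,-0.046,-0.001,0,-0.2,-4.1],[0.013,-0.042,-0.001,0.1,-0.2,-4.1]]])

```text
t: 2.28
ee_pos: [0.496, 0.1959, 0.2422]
ee_rot: [[1.0, 0.018, 0.003], [0.018, -1.0, -0.002], [0.003, 0.002, -1.0]]
contact_force: [0.7, -0.1, 0.1]
grip_width: 0.997
```

>>> carry_out(targets=[[[0,0,0,0,0,0]]])

```text
t: 2.4
ee_pos: [0.4963, 0.1981, 0.242]
ee_rot: [[1.0, 0.022, 0.003], [0.022, -1.0, -0.001], [0.003, 0.001, -1.0]]
contact_force: [-0.4, -0.2, -0.3]
grip_width: 1.0
```

```bash
python3 -c "
from h import *
plan((.4975,.1935,.24),0,1)
w=grab('wrist'); cv2.imwrite('pics/w1.png',w['frame'])
print(proj(w,[(.4975,.1935,.11),(.4975,.1935,.075),(.4975,.1935,.04)]).round(1))
"
```

```text
now [0.4963 0.1981 0.242 ] grip 1.0 F [-0.4 -0.2 -0.3] t 2.4 rot left deg [ 0.08 -0.15  1.27] d [ 0.0012 -0.0046 -0.002 ]
[0.0011,0.0046,0.0020,0.08,-0.15,1.27],
[[321.2 232.2]
 [321.1 224. ]
 [321.  217.3]]
```

View pics/w1.png

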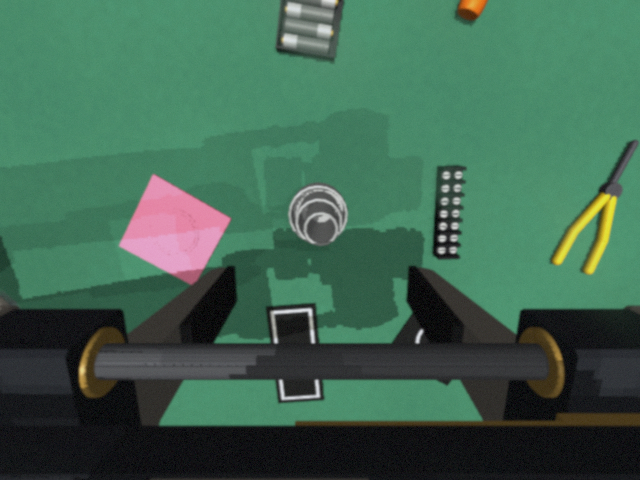

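```bash
python3 -c "
from h import *
w=grab('wrist'); crop(w,270,160,100,100,6,'pics/w1c.png'); crop(w,410,150,80,120,5,'pics/w1s.png')
"
```

```text
(no output)
```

View pics/w1c.png

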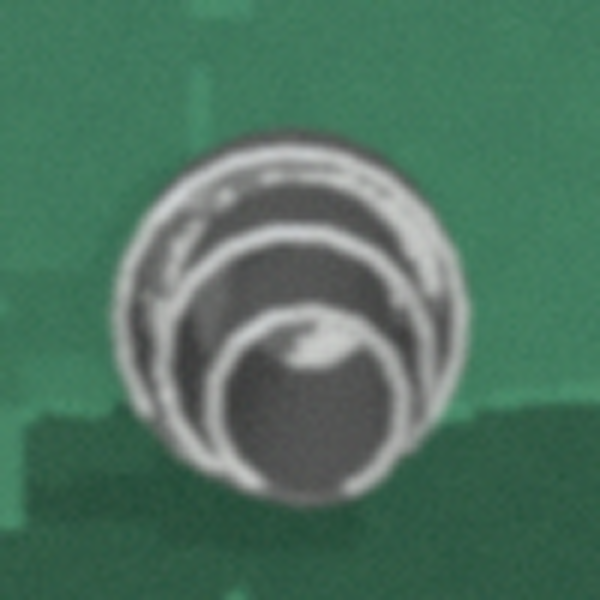

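View pics/w1s.png

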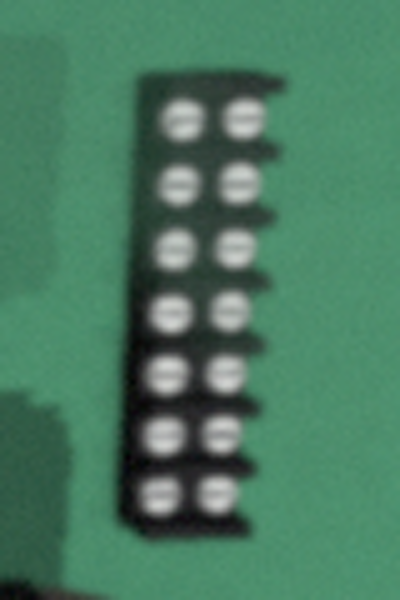

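```bash
python3 -c "
from h import *
w=grab('wrist')
q=lambda a,b:(270+a/6-.4,160+b/6-.4)
print('slim',toplane(w,[q(308,404)],.11).round(4), 'width',toplane(w,[q(207,404),q(410,404)],.11)[:,0].round(4))
print('mid l,r',toplane(w,[q(162,360),q(436,360),q(299,225)],.075).round(4).tolist())
print('wide l,r,top',toplane(w,[q(113,315),q(470,315),q(292,143)],.04).round(4).tolist())
q=lambda a,b:(410+a/5-.4,150+b/5-.4)
print('strip top',toplane(w,[q(140,75),q(285,82),q(250,530),q(135,535)],.024).round(4).tolist())
print('screw',toplane(w,[q(182,119),q(244,118),q(160,495),q(217,494)],.018).round(4).tolist())
plan((.4975,.1935,.24),0,1)
"
```

```text
slim [[0.4967 0.1961 0.11  ]] width [0.4813 0.5123]
mid l,r [[0.472, 0.1953, 0.075], [0.5185, 0.1962, 0.075], [0.4948, 0.2187, 0.075]]
wide l,r,top [[0.4605, 0.1963, 0.04], [0.527, 0.1976, 0.04], [0.4933, 0.2288, 0.04]]
strip top [[0.6271, 0.2509, 0.024], [0.66, 0.25, 0.024], [0.6651, 0.1442, 0.024], [0.6375, 0.1424, 0.024]]
screw [[0.6399, 0.241, 0.018], [0.6541, 0.2415, 0.018], [0.6447, 0.1508, 0.018], [0.6586, 0.1514, 0.018]]
now [0.4958 0.1953 0.2421] grip 1.005 F [-0.1 -0.3  1. ] t 2.55 rot left deg [ 0.13 -0.14  1.01] d [ 0.0017 -0.0018 -0.0021]
[0.0016,0.0018,0.0021,0.13,-0.14,1.01],
```

>>> carry_out(targets=[[[0.001,0.001,0.035,0.1,-0.1,1],[0,0,0.035,0,0,0],[0,0,0.035,0,0,0],[0,0,0.02,0,0,0],[0,0,0,0,0,0]]])

```text
t: 3.18
ee_pos: [0.4975, 0.1877, 0.1157]
ee_rot: [[1.0, -0.011, 0.004], [-0.011, -1.0, -0.001], [0.004, 0.001, -1.0]]
contact_force: [-0.4, 0.2, 0.3]
grip_width: 0.999
```

```bash
python3 -c "
from h import *
plan((.497,.195,.08),0,2)"
```

```text
now [0.4975 0.1877 0.1157] grip 0.999 F [-0.4  0.2  0.3] t 3.175 rot left deg [ 0.08 -0.25 -0.65] d [-0.0005  0.0073 -0.0357]
[-0.0003,-0.0037,0.0179,0.04,-0.13,-0.32],
[-0.0003,-0.0037,0.0179,0.04,-0.13,-0.32],
```

>>> carry_out(targets=[[[0,-0.006,0.01,0,-0.2,-0.6],[0,0,0.01,0,0,0],[0,0,0.008,0,0,0],[0,0,0,0,0,0],[0,0,0,0,0,0]]])

```text
t: 3.8
ee_pos: [0.4997, 0.1933, 0.0891]
ee_rot: [[1.0, -0.002, 0.006], [-0.002, -1.0, -0.001], [0.006, 0.001, -1.0]]
contact_force: [-0.1, 0.4, 0.1]
grip_width: 0.998
```

```bash
python3 -c "
from h import *
plan((.497,.195,.08),0,1)"
```

```text
now [0.4997 0.1933 0.0891] grip 0.998 F [-0.1  0.4  0.1] t 3.8 rot left deg [ 0.05 -0.33 -0.1 ] d [-0.0027  0.0017 -0.0091]
[-0.0028,-0.0017,0.0091,0.05,-0.33,-0.10],
```

>>> carry_out(targets=[[[-0.003,-0.002,0.008,0,-0.4,-0.1],[0,0,0,0,0,0],[0,0,0,0,0,0]]])

```text
t: 4.18
ee_pos: [0.4969, 0.1956, 0.0809]
ee_rot: [[1.0, 0.0, -0.001], [0.0, -1.0, -0.001], [-0.001, 0.001, -1.0]]
contact_force: [-0.4, 0.9, -0.0]
grip_width: 1.0
```

```bash
python3 -c "
from h import *
plan((.497,.195,.08),0,1)
w=grab('wrist'); cv2.imwrite('pics/w2.png',w['frame']); s=grab('scene'); crop(s,350,200,150,120,5,'pics/s2.png')"
```

```text
now [0.4969 0.1956 0.0809] grip 1.0 F [-0.4  0.9 -0. ] t 4.175 rot left deg [0.04 0.06 0.01] d [ 0.0001 -0.0006 -0.0009]
[0.0001,0.0006,0.0009,0.04,0.06,0.01],
```

View pics/w2.png

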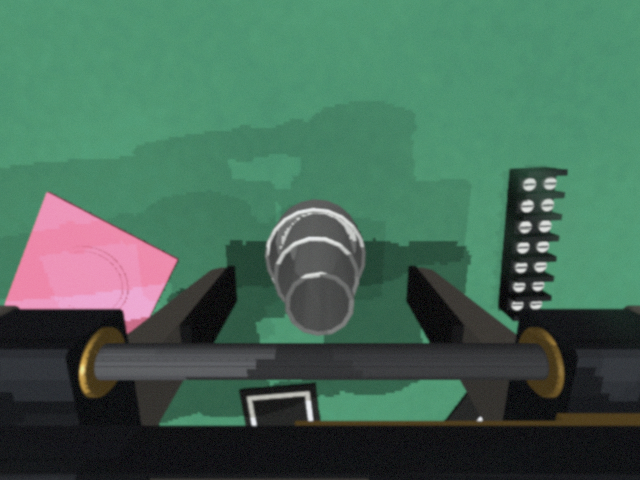

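View pics/s2.png

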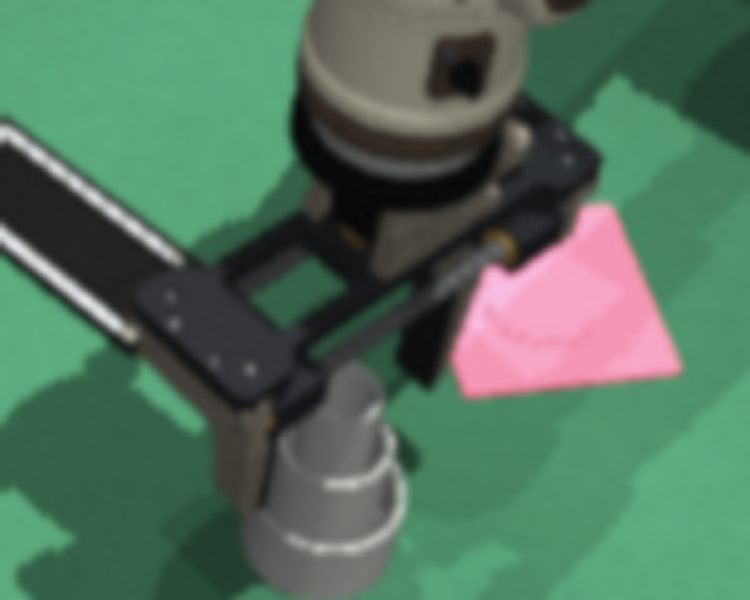

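>>> carry_out(targets=[[[0,0,0.001,0,0,0],[0,0,0,0,0,0],[0,0,0,0,0,0],[0,0,0,0,0,0],[0,0,0,0,0,0]]], gripper=0, squeeze=20)

```text
t: 4.9
ee_pos: [0.4971, 0.1956, 0.0802]
ee_rot: [[1.0, 0.0, -0.0], [0.0, -1.0, -0.001], [-0.0, 0.001, -1.0]]
contact_force: [0.5, 0.2, -0.4]
grip_width: 0.478
```

>>> carry_out(targets=[[[0,0,0,0,0,0],[0,0,0,0,0,0],[0,0,0,0,0,0]]])

```text
t: 5.28
ee_pos: [0.497, 0.1956, 0.0801]
ee_rot: [[1.0, 0.0, -0.001], [0.0, -1.0, -0.001], [-0.001, 0.001, -1.0]]
contact_force: [0.0, -0.1, -0.4]
grip_width: 0.34
```

```bash
python3 -c "
from h import *
plan((.497,.195,.08),0,1)
w=grab('wrist'); cv2.imwrite('pics/w3.png',w['frame'])"
```

```text
now [0.497  0.1956 0.0801] grip 0.34 F [ 0.  -0.1 -0.4] t 5.275 rot left deg [0.04 0.03 0.01] d [-0.     -0.0006 -0.0001]
[-0.0000,0.0006,0.0001,0.04,0.03,0.01],
```

View pics/w3.png

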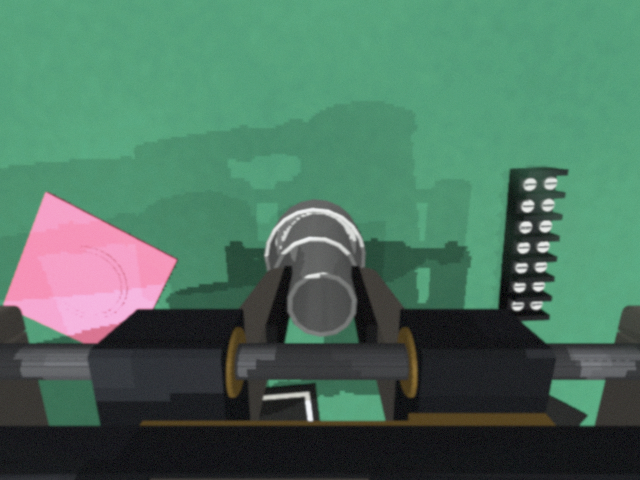

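>>> carry_out(targets=[[[0,0,-0.01,0,0,0],[0,0,-0.015,0,0,0],[0,0,-0.018,0,0,0],[0,0,-0.02,0,0,0],[0,0,-0.02,0,0,0]]])

```text
t: 5.95
ee_pos: [0.4964, 0.1956, 0.1678]
ee_rot: [[1.0, 0.0, -0.002], [0.0, -1.0, -0.001], [-0.002, 0.001, -1.0]]
contact_force: [-0.2, -0.4, -0.9]
grip_width: 0.342
```

>>> carry_out(targets=[[[0,0,-0.02,0,0,0],[0,0,-0.02,0,0,0],[0,0,-0.015,0,0,0],[0,0,0,0,0,0]]])

```text
t: 6.45
ee_pos: [0.498, 0.1959, 0.2309]
ee_rot: [[1.0, 0.0, 0.006], [0.0, -1.0, 0.0], [0.006, -0.0, -1.0]]
contact_force: [-0.0, 0.0, -1.1]
grip_width: 0.343
```

```bash
python3 -c "
from h import *
plan((.659,.018,.20),0,6)
s=grab('scene'); crop(s,330,150,170,180,3,'pics/s3.png')
w=grab('wrist'); cv2.imwrite('pics/w4.png',w['frame'])"
```

```text
now [0.498  0.1959 0.2309] grip 0.343 F [-0.   0.  -1.1] t 6.45 rot left deg [-0.03 -0.37  0.02] d [ 0.161  -0.1779 -0.0309]
[0.0268,0.0297,0.0053,-0.00,-0.06,0.00],
[0.0268,0.0297,0.0053,-0.00,-0.06,0.00],
[0.0268,0.0297,0.0053,-0.00,-0.06,0.00],
[0.0268,0.0297,0.0052,-0.00,-0.06,0.00],
[0.0268,0.0297,0.0052,-0.00,-0.06,0.00],
[0.0268,0.0297,0.0052,-0.00,-0.06,0.00],
```

View pics/s3.png

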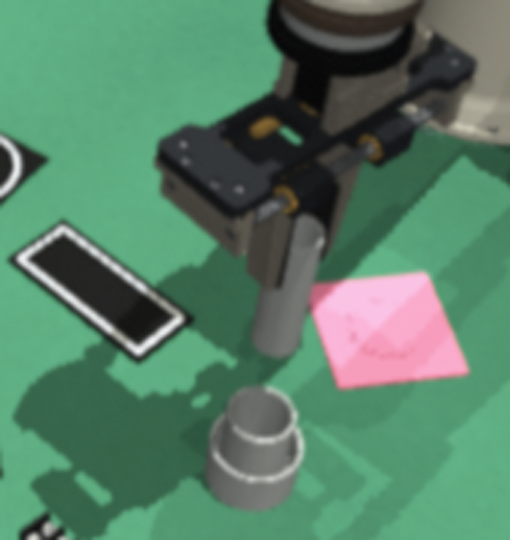

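View pics/w4.png

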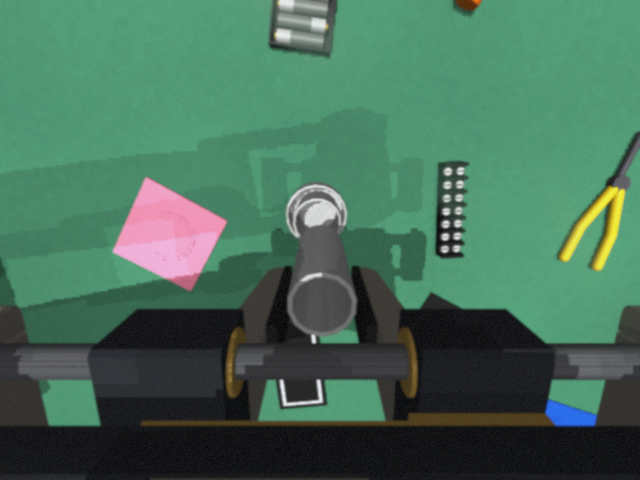

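>>> carry_out(targets=[[[0.02,0.02,0,0,0,0],[0.028,0.031,0,0,0,0],[0.028,0.031,0.01,0,0,0],[0.028,0.031,0.01,0,0,0],[0.025,0.028,0.01,0,0,0]]])

```text
t: 7.18
ee_pos: [0.6258, 0.0533, 0.1925]
ee_rot: [[1.0, 0.005, -0.006], [0.005, -1.0, 0.001], [-0.006, -0.001, -1.0]]
contact_force: [1.4, 1.0, -0.4]
grip_width: 0.339
```

>>> carry_out(targets=[[[0.015,0.017,0.01,0,0,0],[0.005,0.005,0.01,0,0,0],[0,0,0,0,0,0]]])

```text
t: 7.55
ee_pos: [0.6443, 0.0292, 0.166]
ee_rot: [[1.0, 0.002, -0.015], [0.002, -1.0, 0.002], [-0.015, -0.002, -1.0]]
contact_force: [-0.9, -0.1, -0.5]
grip_width: 0.342
```

```bash
python3 -c "
from h import *
plan((.659,.018,.15),0,3)
w=grab('wrist'); cv2.imwrite('pics/w5.png',w['frame'])"
```

```text
now [0.6443 0.0292 0.166 ] grip 0.342 F [-0.9 -0.1 -0.5] t 7.55 rot left deg [-0.13  0.85  0.11] d [ 0.0147 -0.0112 -0.016 ]
[0.0050,0.0037,0.0052,-0.04,0.28,0.04],
[0.0049,0.0037,0.0053,-0.04,0.28,0.04],
[0.0049,0.0037,0.0053,-0.04,0.28,0.04],
```

View pics/w5.png

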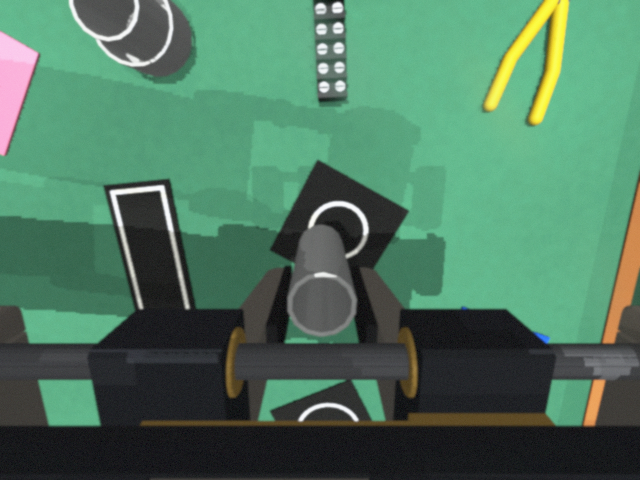

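>>> carry_out(targets=[[[0.013,0.01,0.008,-0.1,0.8,0.1],[0.002,0.001,0.006,0,0,0],[0,0,0,0,0,0],[0,0,0,0,0,0]]])

```text
t: 8.1
ee_pos: [0.6602, 0.0197, 0.153]
ee_rot: [[1.0, 0.003, 0.003], [0.003, -1.0, 0.0], [0.003, -0.0, -1.0]]
contact_force: [-0.8, 0.4, -0.8]
grip_width: 0.344
```

```bash
cat >> h.py <<'E'
def wcirc(w,x0,y0,ww,hh,z=.0035,thr=150,guess=None):
    g=w["frame"].min(axis=2); ys,xs=np.nonzero(g[y0:y0+hh,x0:x0+ww]>thr)
    P=toplane(w,np.c_[xs+x0,ys+y0],z)[:,:2]
    A=np.c_[2*P,np.ones(len(P))]
    for _ in range(4):
        s=np.linalg.lstsq(A,(P**2).sum(1),rcond=None)[0]; r=np.sqrt(s[2]+s[0]**2+s[1]**2)
        e=abs(np.hypot(*(P-s[:2]).T)-r); k=e<max(.003,2*np.median(e)); P=P[k];A=A[k]
    return s[:2].round(4),round(r*2000,1),len(P)
E
python3 -c "
from h import *
plan((.659,.018,.15),0,1)
w=grab('wrist'); cv2.imwrite('pics/w6.png',w['frame'])"
```

```text
now [0.6602 0.0197 0.153 ] grip 0.344 F [-0.8  0.4 -0.8] t 8.1 rot left deg [-0.02 -0.17  0.17] d [-0.0012 -0.0017 -0.003 ]
[-0.0013,0.0017,0.0030,-0.02,-0.17,0.17],
```

View pics/w6.png

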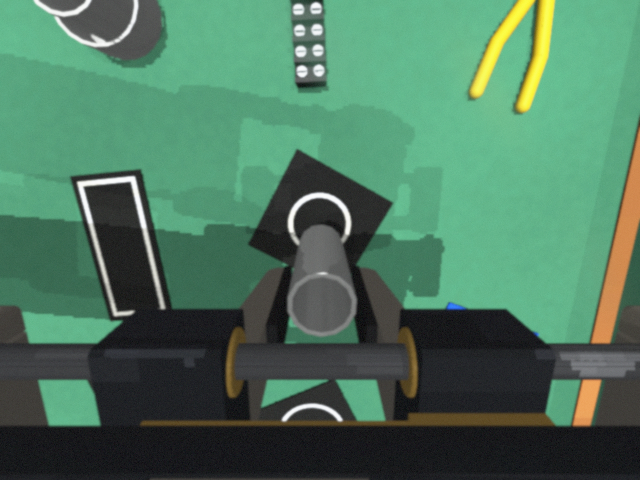

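```bash
python3 -c "
from h import *
w=grab('wrist'); print(wcirc(w,280,185,80,70)); print('rim',toplane(w,[(321.5,305)],arm.state()['ee_pos'][2]+.03))
plan((.659,.018,.08),0,3)"
```

```text
(array([0.6594, 0.0197]), np.float64(56.0), 651)
rim [[0.66100136 0.0207402  0.18298982]]
now [0.6602 0.0197 0.153 ] grip 0.34 F [ 0.2 -0.3 -0.6] t 8.2 rot left deg [-0.02 -0.17  0.17] d [-0.0012 -0.0017 -0.073 ]
[-0.0005,0.0006,0.0243,-0.01,-0.06,0.06],
[-0.0005,0.0006,0.0243,-0.01,-0.06,0.06],
[-0.0004,0.0006,0.0243,-0.01,-0.06,0.06],
```

>>> carry_out(targets=[[[-0.001,0.001,0.02,0,-0.1,0.1],[0,0,0.02,0,0,0],[0,0,0.015,0,0,0],[0,0,0.005,0,0,0],[0,0,0,0,0,0]]])

```text
t: 8.82
ee_pos: [0.6579, 0.0189, 0.087]
ee_rot: [[1.0, 0.001, -0.002], [0.001, -1.0, 0.001], [-0.002, -0.001, -1.0]]
contact_force: [0.4, -0.1, -1.1]
grip_width: 0.339
```

```bash
python3 -c "
from h import *
plan((.6594,.0190,.0745),0,1)"
```

```text
now [0.6579 0.0189 0.087 ] grip 0.339 F [ 0.4 -0.1 -1.1] t 8.825 rot left deg [-0.04  0.11  0.06] d [ 0.0015  0.0001 -0.0125]
[0.0015,-0.0001,0.0125,-0.04,0.11,0.06],
```

>>> carry_out(targets=[[[0.001,0,0.006,0,0.1,0],[0,0,0.004,0,0,0],[0,0,0,0,0,0],[0,0,0,0,0,0]]])

```text
t: 9.32
ee_pos: [0.6602, 0.0188, 0.078]
ee_rot: [[1.0, 0.001, 0.003], [0.001, -1.0, 0.0], [0.003, -0.0, -1.0]]
contact_force: [0.3, 0.8, -0.9]
grip_width: 0.342
```

```bash
python3 -c "
from h import *
plan((.6594,.0190,.0738),0,1)"
```

```text
now [0.6602 0.0188 0.078 ] grip 0.342 F [ 0.3  0.8 -0.9] t 9.325 rot left deg [-0.02 -0.17  0.07] d [-0.0008  0.0002 -0.0042]
[-0.0008,-0.0002,0.0042,-0.02,-0.17,0.07],
```

>>> carry_out(targets=[[[-0.001,0,0.003,0,-0.2,0],[0,0,0.001,0,0,0],[0,0,0,0,0,0],[0,0,0,0,0,0]]])

```text
t: 9.82
ee_pos: [0.6595, 0.0188, 0.0742]
ee_rot: [[1.0, 0.001, 0.0], [0.001, -1.0, 0.0], [0.0, -0.0, -1.0]]
contact_force: [0.0, 0.6, -1.2]
grip_width: 0.342
```

>>> carry_out(targets=[[[0,0,0.001,0,0,0],[0,0,0,0,0,0]]])

```text
t: 10.07
ee_pos: [0.6598, 0.0187, 0.0737]
ee_rot: [[1.0, 0.001, 0.001], [0.001, -1.0, 0.0], [0.001, -0.0, -1.0]]
contact_force: [-0.5, -0.0, -0.9]
grip_width: 0.341
```

>>> carry_out(targets=[[[0,0,0.001,0,0,0],[0,0,0,0,0,0]]])

```text
t: 10.32
ee_pos: [0.6601, 0.0186, 0.0737]
ee_rot: [[1.0, 0.001, 0.001], [0.001, -1.0, -0.0], [0.001, 0.0, -1.0]]
contact_force: [0.4, 0.0, -1.1]
grip_width: 0.343
```

```bash
python3 -c "
from h import *
plan((.6594,.0190,.0738),0,1)
e=grab('side'); crop(e,300,180,130,100,6,'pics/e1.png')"
```

```text
now [0.6601 0.0186 0.0737] grip 0.343 F [ 0.4  0.  -1.1] t 10.325 rot left deg [ 0.01 -0.08  0.07] d [-0.0007  0.0004  0.0001]
[-0.0007,-0.0004,-0.0001,0.01,-0.08,0.07],
```

View pics/e1.png

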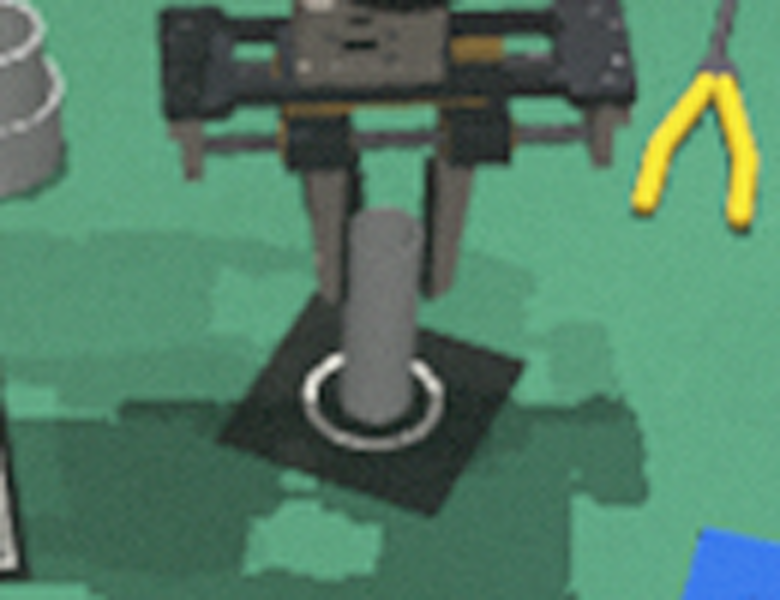

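>>> carry_out(targets=[[[-0.001,0,0.0015,0,0,0],[0,0,0.001,0,0,0],[0,0,0,0,0,0]]])

```text
t: 10.75
ee_pos: [0.6602, 0.0185, 0.0736]
ee_rot: [[1.0, 0.001, 0.004], [0.001, -1.0, -0.001], [0.004, 0.001, -1.0]]
contact_force: [0.5, -0.1, -0.5]
grip_width: 0.345
```

>>> carry_out(targets=[[[0,0,0,0,0,0],[0,0,0,0,0,0],[0,0,0,0,0,0],[0,0,0,0,0,0],[0,0,0,0,0,0]]], gripper=100)

```text
t: 11.38
ee_pos: [0.66, 0.0185, 0.0725]
ee_rot: [[1.0, 0.001, 0.004], [0.001, -1.0, -0.0], [0.004, 0.0, -1.0]]
contact_force: [0.1, -0.2, 0.0]
grip_width: 0.865
```

>>> carry_out(targets=[[[0,0,-0.01,0,0,0],[0,0,-0.02,0,0,0],[0,0,-0.03,0,0,0],[0,0,-0.03,0,0,0],[0,0,-0.03,0,0,0]]])

```text
t: 12.0
ee_pos: [0.659, 0.0186, 0.1992]
ee_rot: [[1.0, 0.001, 0.003], [0.001, -1.0, -0.0], [0.003, 0.0, -1.0]]
contact_force: [0.1, 1.1, -0.1]
grip_width: 0.997
```

```bash
python3 -c "
from h import *
plan((.4955,.195,.20),0,7)
e=grab('side'); crop(e,300,180,130,100,6,'pics/e2.png')"
```

```text
now [0.659  0.0186 0.1992] grip 0.997 F [ 0.1  1.1 -0.1] t 12.0 rot left deg [ 0.02 -0.17  0.07] d [-0.1635  0.1764  0.0008]
[-0.0233,-0.0252,-0.0002,0.00,-0.02,0.01],
[-0.0233,-0.0252,-0.0002,0.00,-0.02,0.01],
[-0.0233,-0.0252,-0.0002,0.00,-0.02,0.01],
[-0.0233,-0.0252,-0.0002,0.00,-0.02,0.01],
[-0.0233,-0.0252,-0.0001,0.00,-0.02,0.01],
[-0.0233,-0.0252,-0.0001,0.00,-0.02,0.01],
[-0.0233,-0.0252,-0.0001,0.00,-0.02,0.01],
```

View pics/e2.png

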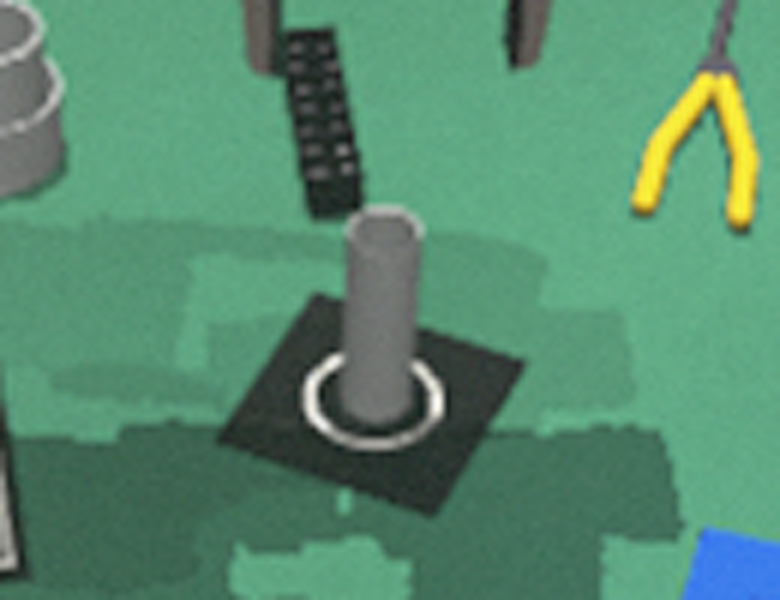

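Slim cup stands inside its circle (crop centre about (375,400)). Next the middle cup.

>>> carry_out(targets=[[[-0.026,-0.028,0,0,-0.1,0],[-0.028,-0.031,0,0,0,0],[-0.028,-0.031,0,0,0,0],[-0.028,-0.031,0,0,0,0],[-0.024,-0.026,0,0,0,0]]])

```text
t: 12.68
ee_pos: [0.5281, 0.1672, 0.2115]
ee_rot: [[1.0, -0.003, 0.024], [-0.003, -1.0, -0.002], [0.024, 0.002, -1.0]]
contact_force: [0.4, 0.7, 0.3]
grip_width: 0.999
```

>>> carry_out(targets=[[[-0.012,-0.013,0,0,0,0],[-0.004,-0.004,0,0,0,0],[0,0,0,0,0,0]]])

```text
t: 13.05
ee_pos: [0.512, 0.1855, 0.2133]
ee_rot: [[1.0, -0.001, 0.028], [-0.001, -1.0, -0.002], [0.028, 0.002, -1.0]]
contact_force: [0.4, 0.3, 0.1]
grip_width: 1.0
```

```bash
python3 -c "
from h import *
plan((.4955,.195,.20),0,1)
w=grab('wrist'); crop(w,220,100,200,200,4,'pics/w7.png')"
```

```text
now [0.512  0.1855 0.2133] grip 1.0 F [0.4 0.3 0.1] t 13.05 rot left deg [ 0.12 -1.62 -0.04] d [-0.0165  0.0095 -0.0133]
[-0.0169,-0.0095,0.0128,0.12,-1.62,-0.04],
```

View pics/w7.png

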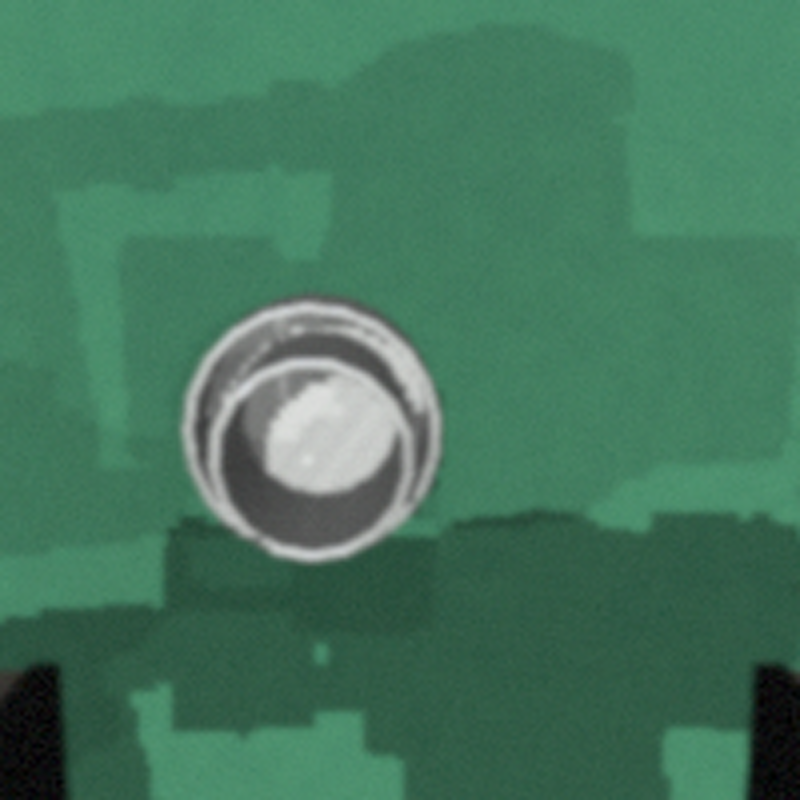

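```bash
python3 -c "
from h import *
w=grab('wrist')
q=lambda a,b:(220+a/4-.4,100+b/4-.4)
print('mid',toplane(w,[q(310,458),q(208,458),q(412,458)],.075).round(4).tolist(),'wide',toplane(w,[q(312,428)],.04).round(4))
plan((.4955,.196,.11),0,4)"
```

```text
mid [[0.4947, 0.1964, 0.075], [0.4711, 0.1965, 0.075], [0.5183, 0.1963, 0.075]] wide [[0.4938 0.1976 0.04  ]]
now [0.5122 0.1851 0.2132] grip 1.001 F [0.7 0.4 0.6] t 13.15 rot left deg [ 0.12 -1.61 -0.09] d [-0.0167  0.0109 -0.1032]
[-0.0049,-0.0028,0.0257,0.03,-0.40,-0.02],
[-0.0047,-0.0028,0.0257,0.03,-0.40,-0.02],
[-0.0045,-0.0027,0.0257,0.03,-0.40,-0.02],
[-0.0044,-0.0027,0.0258,0.03,-0.40,-0.02],
```

>>> carry_out(targets=[[[-0.016,-0.01,0.02,0.1,-1.6,0],[-0.001,-0.001,0.025,0,0,0],[0,0,0.025,0,0,0],[0,0,0.015,0,0,0],[0,0,0,0,0,0]]])

```text
t: 13.78
ee_pos: [0.4919, 0.1959, 0.1196]
ee_rot: [[1.0, -0.005, -0.011], [-0.005, -1.0, -0.001], [-0.011, 0.001, -1.0]]
contact_force: [-0.2, -0.1, 0.6]
grip_width: 1.002
```

```bash
python3 -c "
from h import *
plan((.495,.196,.047),0,4)"
```

```text
now [0.4919 0.1959 0.1196] grip 1.002 F [-0.2 -0.1  0.6] t 13.775 rot left deg [ 0.04  0.61 -0.28] d [ 0.0031  0.0001 -0.0726]
[0.0010,-0.0000,0.0181,0.01,0.15,-0.07],
[0.0009,-0.0000,0.0182,0.01,0.15,-0.07],
[0.0009,-0.0000,0.0182,0.01,0.15,-0.07],
[0.0008,-0.0000,0.0182,0.01,0.15,-0.07],
```

>>> carry_out(targets=[[[0.002,0,0.016,0,0.5,-0.2],[0.001,0,0.016,0,0,0],[0,0,0.014,0,0,0],[0,0,0.01,0,0,0],[0,0,0,0,0,0]]])

```text
t: 14.4
ee_pos: [0.4965, 0.1962, 0.063]
ee_rot: [[1.0, -0.002, 0.001], [-0.002, -1.0, 0.0], [0.001, -0.0, -1.0]]
contact_force: [0.2, -0.3, 0.0]
grip_width: 1.0
```

```bash
python3 -c "
from h import *
plan((.495,.196,.047),0,1)"
```

```text
now [0.4965 0.1962 0.063 ] grip 1.0 F [ 0.2 -0.3  0. ] t 14.4 rot left deg [-0.01 -0.07 -0.11] d [-0.0015 -0.0002 -0.016 ]
[-0.0015,0.0002,0.0160,-0.01,-0.07,-0.11],
```

>>> carry_out(targets=[[[-0.001,0,0.01,0,0,-0.1],[0,0,0.006,0,0,0],[0,0,0,0,0,0],[0,0,0,0,0,0]]])

```text
t: 14.9
ee_pos: [0.4963, 0.1964, 0.0469]
ee_rot: [[1.0, 0.0, 0.003], [0.0, -1.0, 0.0], [0.003, -0.0, -1.0]]
contact_force: [-0.0, 0.4, 0.5]
grip_width: 0.998
```

```bash
python3 -c "
from h import *
plan((.495,.196,.047),0,1)
w=grab('wrist'); cv2.imwrite('pics/w8.png',w['frame'])"
```

```text
now [0.4963 0.1964 0.0469] grip 0.998 F [-0.   0.4  0.5] t 14.9 rot left deg [-0.02 -0.17  0.  ] d [-0.0013 -0.0004  0.0001]
[-0.0013,0.0004,-0.0001,-0.02,-0.17,0.00],
```

View pics/w8.png

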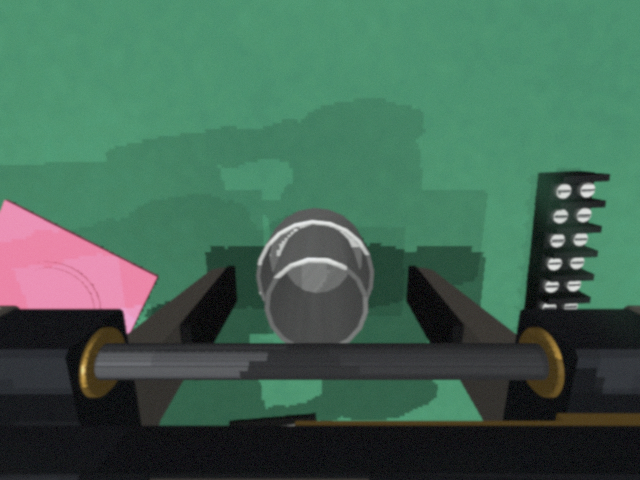

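>>> carry_out(targets=[[[-0.002,0,0,0,-0.2,0],[0,0,0,0,0,0],[0,0,0,0,0,0],[0,0,0,0,0,0],[0,0,0,0,0,0]]], gripper=0, squeeze=20)

```text
t: 15.58
ee_pos: [0.4946, 0.1965, 0.0476]
ee_rot: [[1.0, 0.0, 0.0], [0.0, -1.0, 0.001], [0.0, -0.001, -1.0]]
contact_force: [-0.1, 0.2, -0.1]
grip_width: 0.522
```

>>> carry_out(targets=[[[0,0,0,0,0,0],[0,0,0,0,0,0]]])

```text
t: 15.82
ee_pos: [0.4946, 0.1965, 0.0476]
ee_rot: [[1.0, 0.0, 0.0], [0.0, -1.0, 0.001], [0.0, -0.001, -1.0]]
contact_force: [-0.7, 0.0, 0.2]
grip_width: 0.526
```

>>> carry_out(targets=[[[0,0,-0.01,0,0,0],[0,0,-0.015,0,0,0],[0,0,-0.02,0,0,0],[0,0,-0.02,0,0,0],[0,0,-0.02,0,0,0]]])

```text
t: 16.45
ee_pos: [0.4936, 0.1963, 0.1369]
ee_rot: [[1.0, 0.0, -0.001], [0.0, -1.0, 0.0], [-0.001, -0.0, -1.0]]
contact_force: [0.2, 0.9, -1.3]
grip_width: 0.523
```

>>> carry_out(targets=[[[0,0,-0.02,0,0,0],[0,0,-0.02,0,0,0],[0,0,-0.01,0,0,0],[0,0,0,0,0,0]]])

```text
t: 16.95
ee_pos: [0.4952, 0.1965, 0.1942]
ee_rot: [[1.0, 0.0, 0.006], [0.0, -1.0, 0.001], [0.006, -0.001, -1.0]]
contact_force: [-0.1, -1.0, -1.9]
grip_width: 0.528
```

```bash
python3 -c "
from h import *
plan((.6516,-.226,.17),0,11)
s=grab('scene'); crop(s,330,150,170,180,3,'pics/s4.png')"
```

```text
now [0.4952 0.1965 0.1942] grip 0.528 F [-0.1 -1.  -1.9] t 16.95 rot left deg [-0.08 -0.34  0.01] d [ 0.1564 -0.4225 -0.0242]
[0.0142,0.0384,0.0022,-0.01,-0.03,0.00],
[0.0142,0.0384,0.0022,-0.01,-0.03,0.00],
[0.0142,0.0384,0.0022,-0.01,-0.03,0.00],
[0.0142,0.0384,0.0022,-0.01,-0.03,0.00],
[0.0142,0.0384,0.0022,-0.01,-0.03,0.00],
[0.0142,0.0384,0.0022,-0.01,-0.03,0.00],
[0.0142,0.0384,0.0022,-0.01,-0.03,0.00],
[0.0142,0.0384,0.0022,-0.01,-0.03,0.00],
[0.0142,0.0384,0.0022,-0.01,-0.03,0.00],
[0.0142,0.0384,0.0022,-0.01,-0.03,0.00],
[0.0142,0.0384,0.0022,-0.01,-0.03,0.00],
```

View pics/s4.png

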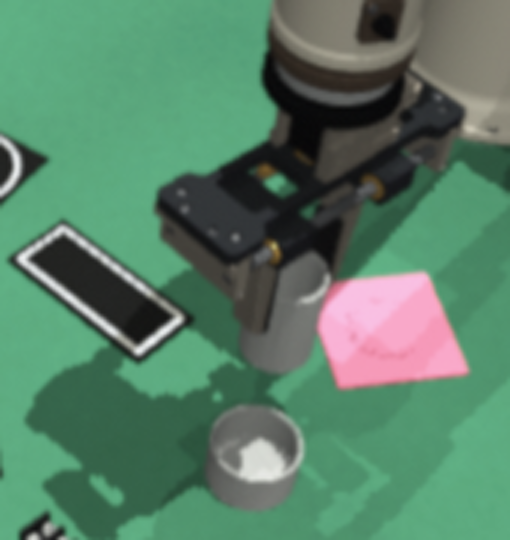

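Middle cup lifted clear; the wide cup remains upright.

>>> carry_out(targets=[[[0.008,0.022,0,0,0,0],[0.014,0.038,0,0,0,0],[0.016,0.042,0,0,0,0],[0.016,0.042,0,0,0,0],[0.016,0.042,0,0,0,0]]])

```text
t: 17.62
ee_pos: [0.5629, 0.0085, 0.1877]
ee_rot: [[1.0, 0.006, -0.004], [0.006, -1.0, 0.003], [-0.004, -0.003, -1.0]]
contact_force: [1.0, 0.1, -0.9]
grip_width: 0.521
```

>>> carry_out(targets=[[[0.016,0.042,0,0,0,0],[0.016,0.042,0,0,0,0],[0.016,0.042,0,0,0,0],[0.014,0.038,0,0,0,0],[0.008,0.022,0,0,0,0]]])

```text
t: 18.25
ee_pos: [0.6325, -0.184, 0.1789]
ee_rot: [[1.0, 0.004, -0.015], [0.004, -1.0, 0.007], [-0.015, -0.007, -1.0]]
contact_force: [-0.1, 0.4, -0.6]
grip_width: 0.523
```

>>> carry_out(targets=[[[0,0,0,0,0,0]]])

```text
t: 18.38
ee_pos: [0.6319, -0.1852, 0.1773]
ee_rot: [[1.0, 0.002, -0.017], [0.002, -1.0, 0.008], [-0.017, -0.008, -1.0]]
contact_force: [-0.4, 0.3, -0.8]
grip_width: 0.523
```

```bash
python3 -c "
from h import *
plan((.6516,-.226,.15),0,3)
w=grab('wrist'); cv2.imwrite('pics/w9.png',w['frame'])"
```

```text
now [ 0.6319 -0.1852  0.1773] grip 0.523 F [-0.4  0.3 -0.8] t 18.375 rot left deg [-0.47  0.96  0.09] d [ 0.0197 -0.0408 -0.0273]
[0.0067,0.0137,0.0089,-0.16,0.32,0.03],
[0.0066,0.0137,0.0089,-0.16,0.32,0.03],
[0.0066,0.0136,0.0090,-0.16,0.32,0.03],
```

View pics/w9.png

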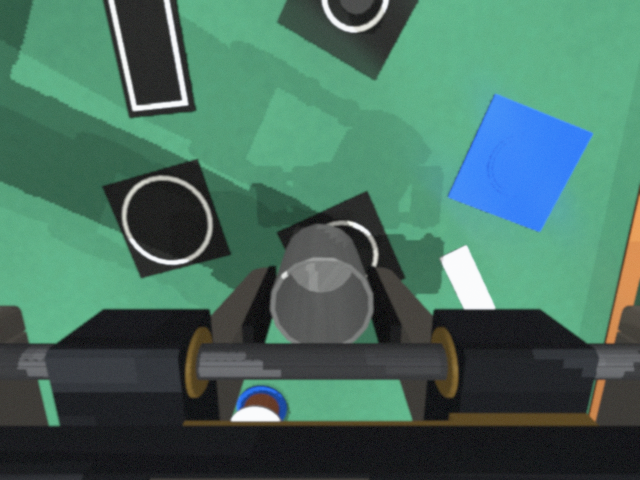

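```bash
python3 -c "
from h import *
w=grab('wrist'); print('wide',wcirc(w,112,165,106,108)); print('mid',wcirc(w,340,215,45,50))
e=grab('side'); print('spool',toplane(e,[(331,385)],.036).round(3))"
```

```text
wide (array([ 0.4682, -0.1876]), np.float64(90.2), 985)
mid (array([ 0.6539, -0.2217]), np.float64(67.0), 215)
spool [[ 0.559 -0.416  0.036]]
```

>>> carry_out(targets=[[[0.009,0.018,0.005,-0.2,0.5,0],[0.009,0.018,0.005,-0.2,0.5,0],[0.002,0.004,0.005,0,0,0],[0,0,0,0,0,0],[0,0,0,0,0,0]]])

```text
t: 19.15
ee_pos: [0.6531, -0.2233, 0.1611]
ee_rot: [[1.0, 0.007, 0.002], [0.007, -1.0, 0.002], [0.002, -0.002, -1.0]]
contact_force: [-0.3, 0.1, -1.5]
grip_width: 0.525
```

```bash
python3 -c "
from h import *
plan((.6516,-.226,.15),0,1)
w=grab('wrist'); cv2.imwrite('pics/w10.png',w['frame'])
print('mid',wcirc(w,270,180,100,90)); print('rim',toplane(w,[(322,301)],arm.state()['ee_pos'][2]+.0275))
print('wide',wcirc(w,60,140,120,110))
"
```

```text
now [ 0.6531 -0.2233  0.1611] grip 0.525 F [-0.3  0.1 -1.5] t 19.15 rot left deg [-0.09 -0.1   0.38] d [-0.0015 -0.0027 -0.0111]
[-0.0016,0.0027,0.0111,-0.09,-0.10,0.38],
mid (array([ 0.6514, -0.2243]), np.float64(72.9), 666)
rim [[ 0.65420869 -0.22160825  0.18862843]]
wide (array([ 0.4681, -0.1875]), np.float64(90.1), 947)
```

View pics/w10.png

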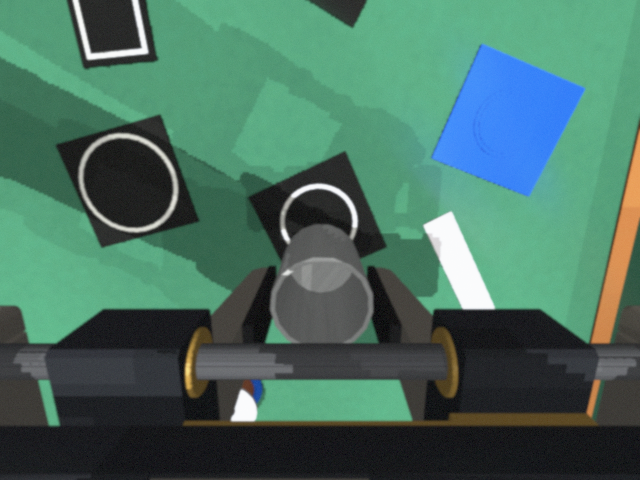

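>>> carry_out(targets=[[[-0.002,0.001,0.025,0,0,0.4],[0,0,0.03,0,0,0],[0,0,0.025,0,0,0],[0,0,0.01,0,0,0],[0,0,0,0,0,0]]])

```text
t: 19.82
ee_pos: [0.6529, -0.2233, 0.072]
ee_rot: [[1.0, 0.001, 0.006], [0.001, -1.0, -0.0], [0.006, 0.0, -1.0]]
contact_force: [0.8, 0.0, -2.1]
grip_width: 0.529
```

```bash
python3 -c "
from h import *
plan((.6510,-.2245,.047),0,1)"
```

```text
now [ 0.6529 -0.2233  0.072 ] grip 0.529 F [ 0.8  0.  -2.1] t 19.825 rot left deg [ 0.02 -0.34  0.08] d [-0.0019 -0.0012 -0.025 ]
[-0.0020,0.0012,0.0250,0.02,-0.34,0.08],
```

>>> carry_out(targets=[[[-0.002,0.001,0.01,0,-0.3,0.1],[0,0,0.01,0,0,0],[0,0,0.003,0,0,0],[0,0,0,0,0,0],[0,0,0,0,0,0]]])

```text
t: 20.45
ee_pos: [0.6527, -0.2253, 0.0507]
ee_rot: [[1.0, -0.0, 0.005], [-0.0, -1.0, -0.003], [0.005, 0.003, -1.0]]
contact_force: [0.1, -0.0, -1.6]
grip_width: 0.524
```

```bash
python3 -c "
from h import *
plan((.6510,-.2245,.0463),0,1)"
```

```text
now [ 0.6527 -0.2253  0.0507] grip 0.524 F [ 0.1 -0.  -1.6] t 20.45 rot left deg [ 0.16 -0.27 -0.03] d [-0.0017  0.0008 -0.0044]
[-0.0017,-0.0008,0.0044,0.16,-0.27,-0.03],
```

>>> carry_out(targets=[[[-0.0015,-0.001,0.003,0.2,-0.3,0],[0,0,0.0015,0,0,0],[0,0,0.001,0,0,0],[0,0,0,0,0,0],[0,0,0,0,0,0]]])

```text
t: 21.08
ee_pos: [0.6517, -0.2247, 0.0461]
ee_rot: [[1.0, -0.0, 0.0], [-0.0, -1.0, -0.0], [0.0, 0.0, -1.0]]
contact_force: [-0.6, 0.3, -1.0]
grip_width: 0.525
```

>>> carry_out(targets=[[[0,0,0.0015,0,0,0],[0,0,0.001,0,0,0],[0,0,0,0,0,0]]])

```text
t: 21.45
ee_pos: [0.6519, -0.2249, 0.0462]
ee_rot: [[1.0, -0.0, 0.0], [-0.0, -1.0, -0.0], [0.0, 0.0, -1.0]]
contact_force: [-0.4, 0.2, -1.5]
grip_width: 0.524
```

```bash
python3 -c "
from h import *
plan((.6510,-.2245,.0463),0,1)
e=grab('side'); crop(e,300,260,130,100,6,'pics/e3.png')"
```

```text
now [ 0.6519 -0.2249  0.0462] grip 0.524 F [-0.4  0.2 -1.5] t 21.45 rot left deg [ 0.02 -0.02 -0.01] d [-0.0009  0.0004  0.0001]
[-0.0009,-0.0004,-0.0001,0.02,-0.02,-0.01],
```

View pics/e3.png

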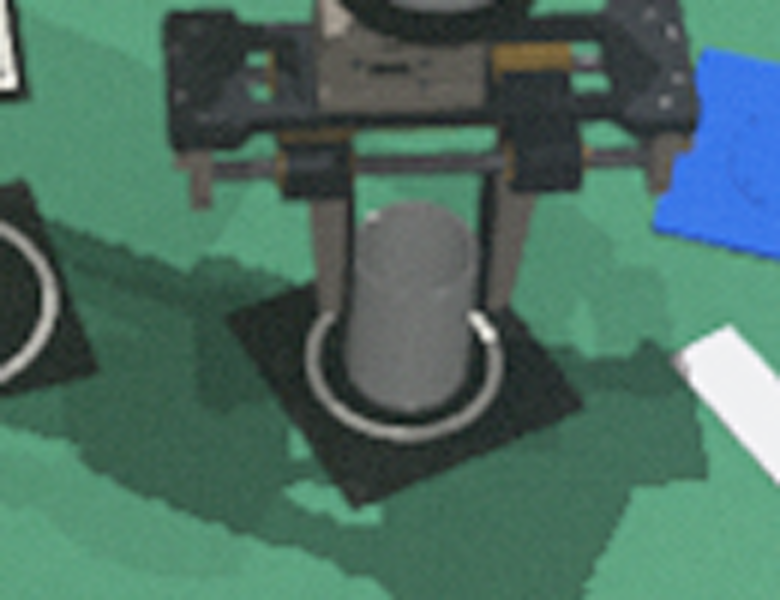

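>>> carry_out(targets=[[[0,0,0.002,0,0,0],[0,0,0.001,0,0,0]]])

```text
t: 21.75
ee_pos: [0.652, -0.2252, 0.0461]
ee_rot: [[1.0, 0.0, -0.0], [0.0, -1.0, -0.001], [-0.0, 0.001, -1.0]]
contact_force: [-3.4, 2.2, 4.7]
grip_width: 0.524
```

>>> carry_out(targets=[[[0,0,0,0,0,0],[0,0,0,0,0,0],[0,0,0,0,0,0],[0,0,0,0,0,0],[0,0,0,0,0,0]]], gripper=100)

```text
t: 22.38
ee_pos: [0.6523, -0.2253, 0.0452]
ee_rot: [[1.0, 0.0, 0.001], [0.0, -1.0, -0.001], [0.001, 0.001, -1.0]]
contact_force: [0.3, 0.0, -1.4]
grip_width: 0.995
```

>>> carry_out(targets=[[[0,0,-0.01,0,0,0],[0,0,-0.02,0,0,0],[0,0,-0.03,0,0,0],[0,0,-0.03,0,0,0],[0,0,-0.03,0,0,0]]])

```text
t: 23.0
ee_pos: [0.6517, -0.2248, 0.1717]
ee_rot: [[1.0, 0.0, -0.0], [0.0, -1.0, -0.001], [-0.0, 0.001, -1.0]]
contact_force: [-0.4, 0.6, 0.4]
grip_width: 1.0
```

>>> carry_out(targets=[[[0,0,-0.03,0,0,0],[-0.008,-0.022,-0.005,0,0,0],[-0.014,-0.038,0,0,0,0],[-0.016,-0.042,0,0,0,0],[-0.016,-0.042,0,0,0,0]]])

```text
t: 23.62
ee_pos: [0.6008, -0.0818, 0.2215]
ee_rot: [[1.0, -0.005, 0.019], [-0.005, -1.0, -0.01], [0.019, 0.009, -1.0]]
contact_force: [0.6, 0.9, 0.3]
grip_width: 0.999
```

```bash
python3 -c "
from h import *
plan((.4948,.197,.18),0,8)
e=grab('side'); crop(e,240,180,200,180,4,'pics/e4.png')"
```

```text
now [ 0.6008 -0.0818  0.2215] grip 0.999 F [0.6 0.9 0.3] t 23.625 rot left deg [ 0.55 -1.06 -0.27] d [-0.106   0.2788 -0.0415]
[-0.0135,-0.0348,0.0046,0.07,-0.13,-0.03],
[-0.0135,-0.0348,0.0047,0.07,-0.13,-0.03],
[-0.0134,-0.0348,0.0048,0.07,-0.13,-0.03],
[-0.0134,-0.0348,0.0048,0.07,-0.13,-0.03],
[-0.0134,-0.0348,0.0049,0.07,-0.13,-0.03],
[-0.0133,-0.0348,0.0050,0.07,-0.13,-0.03],
[-0.0133,-0.0348,0.0050,0.07,-0.13,-0.03],
[-0.0133,-0.0348,0.0051,0.07,-0.13,-0.03],
```

View pics/e4.png

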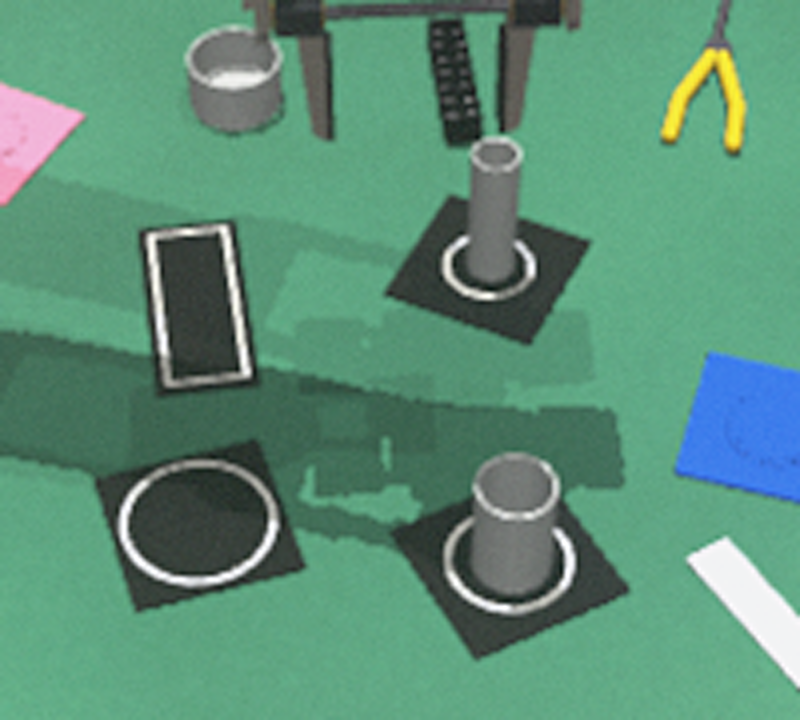

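Slim and middle both stand inside their circles. Now the wide cup.

>>> carry_out(targets=[[[-0.015,-0.042,0.002,0.2,-0.4,0],[-0.015,-0.042,0.004,0.2,-0.4,0],[-0.015,-0.042,0.006,0.1,-0.4,0],[-0.015,-0.042,0.006,0,0,0],[-0.015,-0.04,0.006,0,0,0]]])

```text
t: 24.3
ee_pos: [0.5256, 0.1359, 0.2063]
ee_rot: [[1.0, -0.003, 0.01], [-0.003, -1.0, 0.001], [0.01, -0.001, -1.0]]
contact_force: [0.6, -0.0, 0.2]
grip_width: 0.998
```

>>> carry_out(targets=[[[-0.015,-0.035,0.006,0,0,0],[-0.006,-0.015,0.006,0,0,0],[0,0,0,0,0,0]]])

```text
t: 24.68
ee_pos: [0.5046, 0.1891, 0.1977]
ee_rot: [[1.0, 0.001, 0.016], [0.001, -1.0, 0.001], [0.016, -0.001, -1.0]]
contact_force: [-0.8, 0.1, 0.4]
grip_width: 0.999
```

```bash
python3 -c "
from h import *
plan((.4948,.197,.15),0,3)
w=grab('wrist'); crop(w,220,100,200,200,4,'pics/w11.png')"
```

```text
now [0.5046 0.1891 0.1977] grip 0.999 F [-0.8  0.1  0.4] t 24.675 rot left deg [-0.08 -0.89  0.05] d [-0.0098  0.0079 -0.0477]
[-0.0035,-0.0026,0.0158,-0.03,-0.30,0.02],
[-0.0034,-0.0026,0.0159,-0.03,-0.30,0.02],
[-0.0034,-0.0026,0.0159,-0.03,-0.30,0.02],
```

View pics/w11.png

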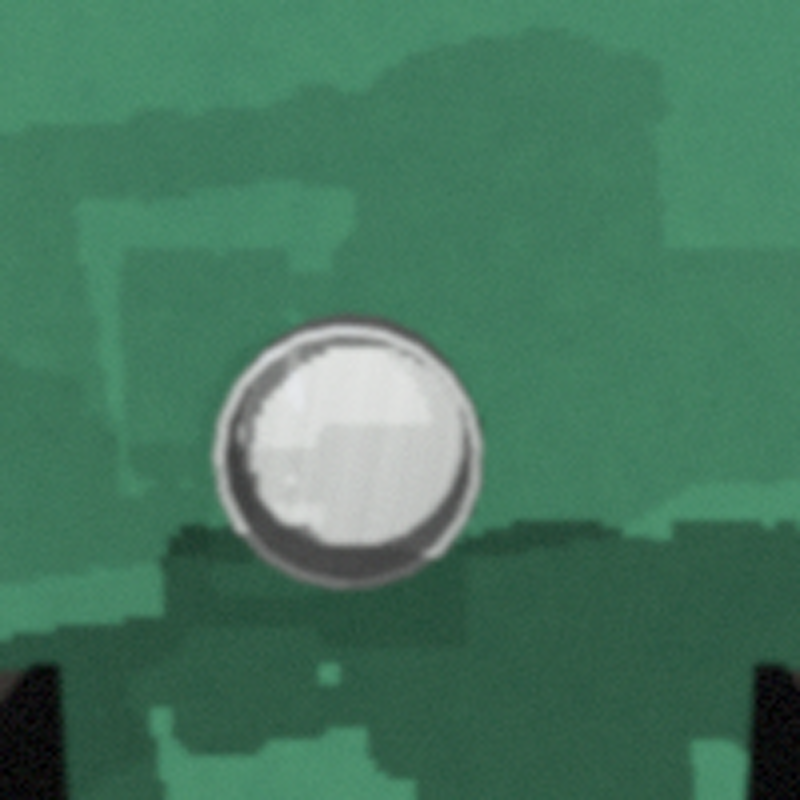

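```bash
python3 -c "
from h import *
w=grab('wrist')
q=lambda a,b:(220+a/4-.4,100+b/4-.4)
print(toplane(w,[q(349,456),q(215,456),q(483,456)],.04).round(4).tolist())
plan((.4948,.197,.08),0,5)"
```

```text
[[0.4945, 0.1969, 0.04], [0.4615, 0.197, 0.04], [0.5276, 0.1969, 0.04]]
now [0.5055 0.1881 0.1981] grip 1.002 F [-0.4 -0.7  0.2] t 24.775 rot left deg [-0.07 -0.95 -0.06] d [-0.0107  0.0089 -0.1181]
[-0.0025,-0.0017,0.0236,-0.01,-0.19,-0.01],
[-0.0025,-0.0018,0.0236,-0.01,-0.19,-0.01],
[-0.0024,-0.0018,0.0236,-0.01,-0.19,-0.01],
[-0.0023,-0.0018,0.0236,-0.01,-0.19,-0.01],
[-0.0022,-0.0018,0.0236,-0.01,-0.19,-0.01],
```

>>> carry_out(targets=[[[-0.01,-0.008,0.02,0,-0.9,0],[-0.001,-0.001,0.03,0,0,0],[0,0,0.03,0,0,0],[0,0,0.02,0,0,0],[0,0,0,0,0,0]]])

```text
t: 25.4
ee_pos: [0.4931, 0.1942, 0.0905]
ee_rot: [[1.0, -0.008, -0.006], [-0.008, -1.0, 0.0], [-0.006, -0.0, -1.0]]
contact_force: [0.4, 0.5, -0.1]
grip_width: 0.999
```

```bash
python3 -c "
from h import *
plan((.495,.197,.05),0,1)"
```

```text
now [0.4931 0.1942 0.0905] grip 0.999 F [ 0.4  0.5 -0.1] t 25.4 rot left deg [-0.01  0.33 -0.44] d [ 0.0019  0.0028 -0.0405]
[0.0022,-0.0029,0.0405,-0.01,0.33,-0.44],
```

>>> carry_out(targets=[[[0.002,-0.003,0.015,0,0.3,-0.4],[0,0,0.015,0,0,0],[0,0,0.005,0,0,0],[0,0,0,0,0,0],[0,0,0,0,0,0]]])

```text
t: 26.02
ee_pos: [0.4963, 0.1972, 0.0543]
ee_rot: [[1.0, -0.001, 0.002], [-0.001, -1.0, 0.001], [0.002, -0.001, -1.0]]
contact_force: [0.2, -0.4, -0.1]
grip_width: 1.003
```

```bash
python3 -c "
from h import *
plan((.495,.197,.012),0,1)
w=grab('wrist'); cv2.imwrite('pics/w12.png',w['frame'])
e=grab('side'); crop(e,240,130,130,100,6,'pics/e5.png')"
```

```text
now [0.4963 0.1972 0.0543] grip 1.003 F [ 0.2 -0.4 -0.1] t 26.025 rot left deg [-0.04 -0.11 -0.07] d [-0.0013 -0.0002 -0.0423]
[-0.0014,0.0003,0.0423,-0.04,-0.11,-0.07],
```

View pics/w12.png

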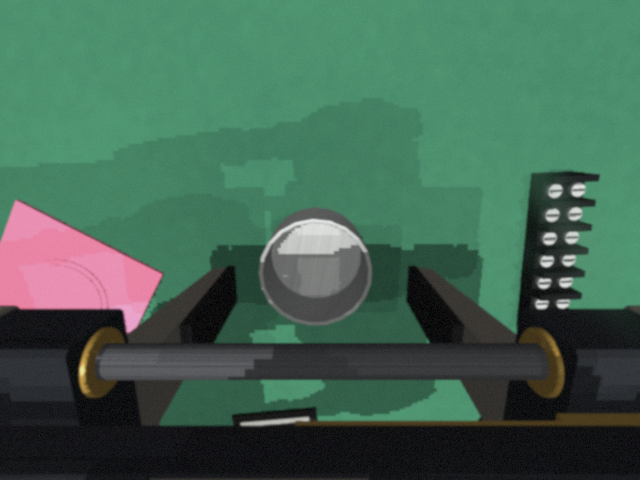

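View pics/e5.png

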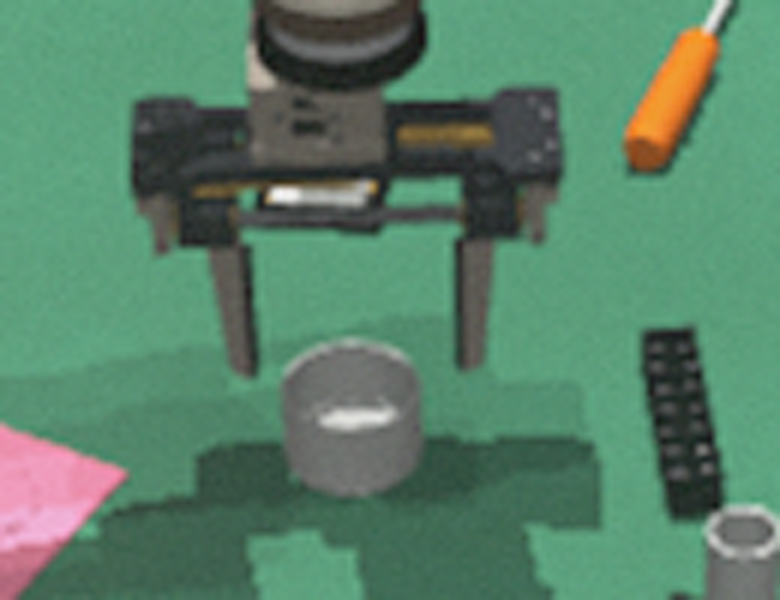

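Centred with clearance at both sides (rim 260–372, tips 235–408). Going down.

>>> carry_out(targets=[[[-0.0015,0,0.013,0,-0.1,0],[0,0,0.013,0,0,0],[0,0,0.008,0,0,0],[0,0,0.003,0,0,0],[0,0,0,0,0,0]]])

```text
t: 26.75
ee_pos: [0.4945, 0.1972, 0.0146]
ee_rot: [[1.0, -0.001, -0.0], [-0.001, -1.0, 0.001], [-0.0, -0.001, -1.0]]
contact_force: [-0.1, 0.2, 0.6]
grip_width: 1.001
```

```bash
python3 -c "
from h import *
plan((.495,.197,.012),0,1)"
```

```text
now [0.4945 0.1972 0.0146] grip 1.001 F [-0.1  0.2  0.6] t 26.75 rot left deg [-0.03  0.02 -0.07] d [ 0.0005 -0.0002 -0.0026]
[0.0005,0.0002,0.0026,-0.03,0.02,-0.07],
```

>>> carry_out(targets=[[[0,0,0.003,0,0,0],[0,0,0,0,0,0],[0,0,0,0,0,0],[0,0,0,0,0,0]]], gripper=0, squeeze=20)

```text
t: 27.25
ee_pos: [0.4949, 0.1973, 0.0119]
ee_rot: [[1.0, -0.001, 0.001], [-0.001, -1.0, 0.001], [0.001, -0.001, -1.0]]
contact_force: [-0.8, -0.3, -0.9]
grip_width: 0.717
```

>>> carry_out(targets=[[[0,0,0,0,0,0],[0,0,0,0,0,0]]])

```text
t: 27.5
ee_pos: [0.4949, 0.1973, 0.0119]
ee_rot: [[1.0, -0.001, 0.001], [-0.001, -1.0, 0.001], [0.001, -0.001, -1.0]]
contact_force: [0.2, 0.7, -1.1]
grip_width: 0.721
```

>>> carry_out(targets=[[[0,0,-0.01,0,0,0],[0,0,-0.015,0,0,0],[0,0,-0.02,0,0,0],[0,0,-0.025,0,0,0],[0,0,-0.025,0,0,0]]])

```text
t: 28.12
ee_pos: [0.4936, 0.197, 0.1114]
ee_rot: [[1.0, -0.001, -0.002], [-0.001, -1.0, 0.0], [-0.002, -0.0, -1.0]]
contact_force: [0.9, -0.5, -1.9]
grip_width: 0.721
```

```bash
python3 -c "
from h import *
plan((.4685,-.188,.13),0,9)
s=grab('scene'); crop(s,330,150,170,180,3,'pics/s5.png')"
```

```text
now [0.4936 0.197  0.1114] grip 0.721 F [ 0.9 -0.5 -1.9] t 28.125 rot left deg [-0.02  0.09 -0.07] d [-0.0251 -0.385   0.0186]
[-0.0027,0.0428,-0.0021,-0.00,0.01,-0.01],
[-0.0028,0.0428,-0.0021,-0.00,0.01,-0.01],
[-0.0028,0.0428,-0.0021,-0.00,0.01,-0.01],
[-0.0028,0.0428,-0.0021,-0.00,0.01,-0.01],
[-0.0028,0.0428,-0.0021,-0.00,0.01,-0.01],
[-0.0028,0.0428,-0.0021,-0.00,0.01,-0.01],
[-0.0028,0.0428,-0.0021,-0.00,0.01,-0.01],
[-0.0028,0.0428,-0.0021,-0.00,0.01,-0.01],
[-0.0028,0.0428,-0.0021,-0.00,0.01,-0.01],
```

View pics/s5.png

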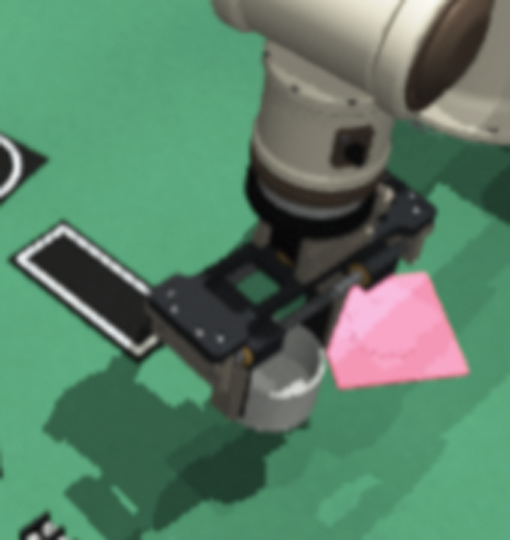

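>>> carry_out(targets=[[[0,0.02,-0.01,0,0,0],[-0.002,0.038,-0.005,0,0,0],[-0.003,0.043,0,0,0,0],[-0.003,0.043,0,0,0,0],[-0.003,0.043,0,0,0,0]]])

```text
t: 28.8
ee_pos: [0.4869, 0.0079, 0.1347]
ee_rot: [[1.0, 0.005, 0.014], [0.005, -1.0, 0.002], [0.014, -0.001, -1.0]]
contact_force: [-0.2, -0.3, -2.0]
grip_width: 0.721
```

>>> carry_out(targets=[[[-0.003,0.043,0,0,0,0],[-0.003,0.043,0,0,0,0],[-0.003,0.043,0,0,0,0],[-0.003,0.035,0,0,0,0],[-0.002,0.018,0,0,0,0]]])

```text
t: 29.42
ee_pos: [0.4731, -0.1818, 0.1366]
ee_rot: [[1.0, 0.003, 0.018], [0.003, -1.0, -0.001], [0.018, 0.001, -1.0]]
contact_force: [0.0, 0.5, -2.3]
grip_width: 0.718
```

>>> carry_out(targets=[[[0,0,0,0,0,0]]])

```text
t: 29.55
ee_pos: [0.473, -0.1823, 0.1367]
ee_rot: [[1.0, 0.001, 0.019], [0.001, -1.0, -0.001], [0.019, 0.001, -1.0]]
contact_force: [-0.1, 0.4, -1.2]
grip_width: 0.721
```

```bash
python3 -c "
from h import *
plan((.4685,-.188,.12),0,3)
w=grab('wrist'); cv2.imwrite('pics/w13.png',w['frame'])"
```

```text
now [ 0.473  -0.1823  0.1367] grip 0.721 F [-0.1  0.4 -1.2] t 29.55 rot left deg [ 0.03 -1.06  0.06] d [-0.0045 -0.0057 -0.0167]
[-0.0016,0.0019,0.0056,0.01,-0.35,0.02],
[-0.0016,0.0019,0.0056,0.01,-0.35,0.02],
[-0.0015,0.0019,0.0056,0.01,-0.35,0.02],
```

View pics/w13.png

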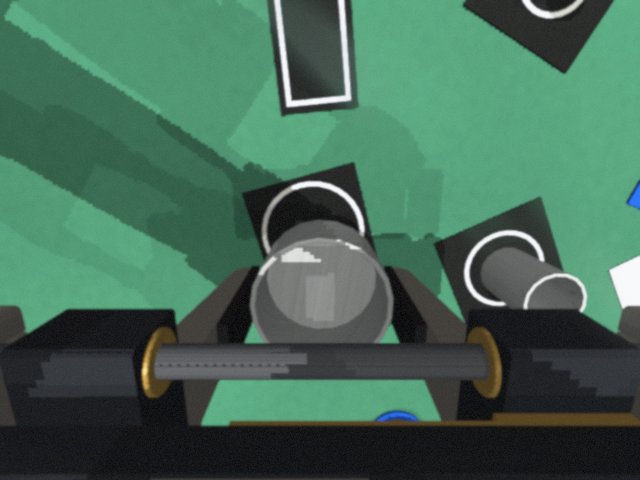

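>>> carry_out(targets=[[[-0.004,0.005,0.015,0,-1,0],[0,0.001,0.025,0,0,0],[0,0,0.025,0,0,0],[0,0,0.015,0,0,0],[0,0,0,0,0,0]]])

```text
t: 30.22
ee_pos: [0.4684, -0.1825, 0.051]
ee_rot: [[1.0, 0.009, -0.004], [0.009, -1.0, 0.002], [-0.004, -0.002, -1.0]]
contact_force: [-1.0, 0.1, -1.7]
grip_width: 0.717
```

```bash
python3 -c "
from h import *
plan((.4685,-.188,.0165),0,1)"
```

```text
now [ 0.4684 -0.1825  0.051 ] grip 0.717 F [-1.   0.1 -1.7] t 30.225 rot left deg [-0.14  0.24  0.51] d [ 0.0001 -0.0055 -0.0345]
[0.0002,0.0056,0.0344,-0.14,0.24,0.51],
```

>>> carry_out(targets=[[[0,0.005,0.014,-0.1,0.2,0.5],[0,0,0.012,0,0,0],[0,0,0.003,0,0,0],[0,0,0,0,0,0],[0,0,0,0,0,0]]])

```text
t: 30.85
ee_pos: [0.4699, -0.1886, 0.0218]
ee_rot: [[1.0, -0.0, 0.002], [-0.0, -1.0, -0.002], [0.002, 0.002, -1.0]]
contact_force: [0.3, 0.4, -0.8]
grip_width: 0.719
```

```bash
python3 -c "
from h import *
plan((.4685,-.188,.0157),0,1)
e=grab('side'); crop(e,230,260,130,100,6,'pics/e6.png')"
```

```text
now [ 0.4699 -0.1886  0.0218] grip 0.719 F [ 0.3  0.4 -0.8] t 30.85 rot left deg [ 0.09 -0.13 -0.01] d [-0.0014  0.0006 -0.0061]
[-0.0014,-0.0007,0.0060,0.09,-0.13,-0.01],
```

View pics/e6.png

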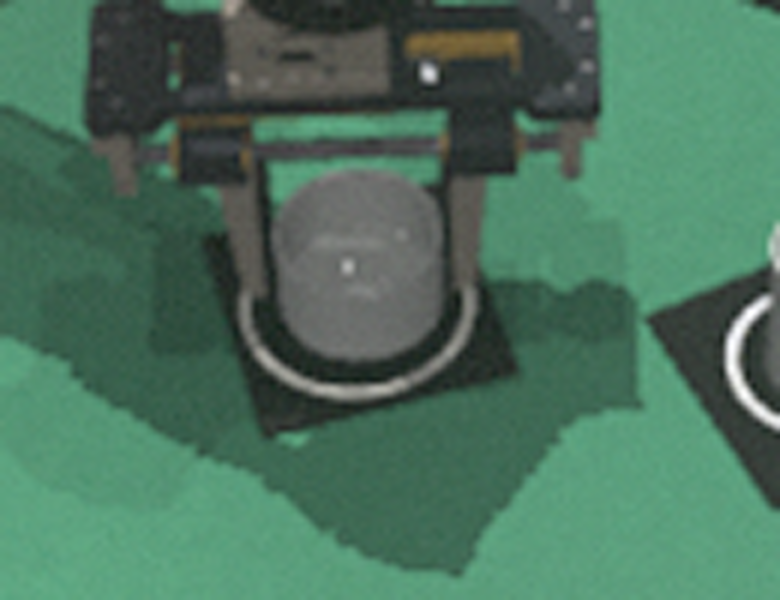

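>>> carry_out(targets=[[[-0.001,-0.001,0.004,0.1,-0.1,0],[0,0,0.002,0,0,0],[0,0,0.001,0,0,0],[0,0,0,0,0,0],[0,0,0,0,0,0]]])

```text
t: 31.52
ee_pos: [0.4695, -0.188, 0.0154]
ee_rot: [[1.0, 0.0, 0.002], [0.0, -1.0, -0.001], [0.002, 0.001, -1.0]]
contact_force: [-0.2, -0.1, -1.1]
grip_width: 0.722
```

>>> carry_out(targets=[[[0,0,0.0015,0,0,0],[0,0,0.001,0,0,0],[0,0,0,0,0,0]]])

```text
t: 31.9
ee_pos: [0.4696, -0.1881, 0.0155]
ee_rot: [[1.0, 0.0, 0.0], [0.0, -1.0, -0.0], [0.0, 0.0, -1.0]]
contact_force: [0.0, 0.6, -1.7]
grip_width: 0.72
```

>>> carry_out(targets=[[[0,0,0.001,0,0,0],[0,0,0,0,0,0],[0,0,0,0,0,0],[0,0,0,0,0,0]]], gripper=100)

```text
t: 32.4
ee_pos: [0.4701, -0.1885, 0.0145]
ee_rot: [[1.0, 0.0, 0.001], [0.0, -1.0, -0.001], [0.001, 0.001, -1.0]]
contact_force: [0.7, -0.0, 0.6]
grip_width: 1.006
```

>>> carry_out(targets=[[[0,0,-0.01,0,0,0],[0,0,-0.02,0,0,0],[0,0,-0.03,0,0,0],[0,0,-0.04,0,0,0],[0,0,-0.04,0,0,0]]])

```text
t: 33.02
ee_pos: [0.468, -0.187, 0.1577]
ee_rot: [[1.0, 0.0, -0.003], [0.0, -1.0, 0.003], [-0.003, -0.003, -1.0]]
contact_force: [0.5, -0.1, -0.1]
grip_width: 1.002
```

```bash
python3 -c "
from h import *
plan((.650,.196,.20),3,10)
e=grab('side'); crop(e,230,260,130,100,6,'pics/e7.png')"
```

```text
now [ 0.468  -0.187   0.1577] grip 1.002 F [ 0.5 -0.1 -0.1] t 33.025 rot left deg [-0.15  0.19 -2.99] d [0.182  0.383  0.0423]
[0.0182,-0.0383,-0.0042,-0.02,0.02,-0.30],
[0.0184,-0.0382,-0.0042,-0.02,0.02,-0.30],
[0.0186,-0.0381,-0.0042,-0.02,0.02,-0.30],
[0.0188,-0.0380,-0.0042,-0.02,0.02,-0.30],
[0.0190,-0.0379,-0.0042,-0.02,0.02,-0.30],
[0.0192,-0.0378,-0.0042,-0.02,0.02,-0.30],
[0.0194,-0.0377,-0.0042,-0.02,0.02,-0.30],
[0.0196,-0.0376,-0.0042,-0.02,0.02,-0.30],
[0.0198,-0.0375,-0.0042,-0.02,0.02,-0.30],
[0.0200,-0.0374,-0.0042,-0.02,0.02,-0.30],
```

View pics/e7.png

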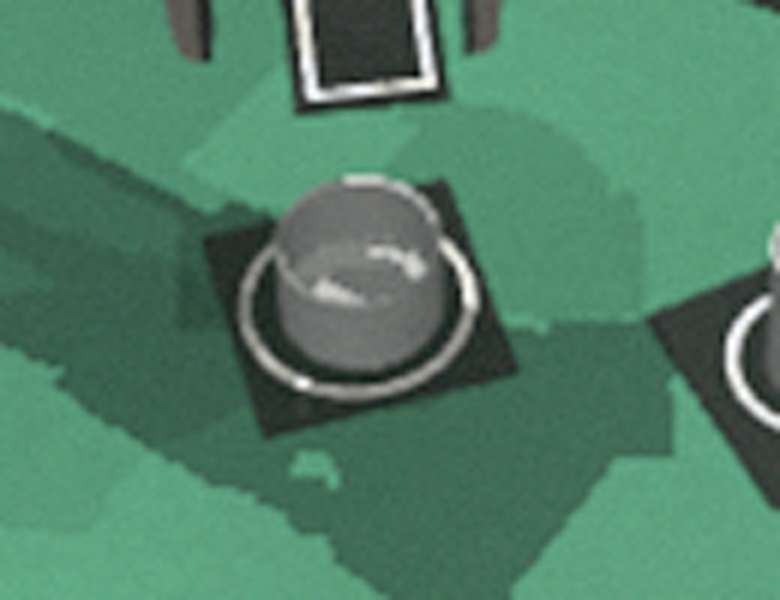

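>>> carry_out(targets=[[[0.01,-0.021,-0.01,0,0,-0.3],[0.018,-0.038,-0.008,0,0,-0.3],[0.02,-0.042,-0.008,0,0,-0.3],[0.02,-0.042,-0.008,0,0,-0.3],[0.02,-0.042,-0.004,0,0,-0.3]]])

```text
t: 33.7
ee_pos: [0.5603, -0.0013, 0.2087]
ee_rot: [[1.0, 0.021, 0.014], [0.021, -1.0, -0.008], [0.014, 0.008, -1.0]]
contact_force: [0.6, 0.3, 0.6]
grip_width: 1.004
```

>>> carry_out(targets=[[[0.02,-0.042,-0.004,0,0,-0.3],[0.02,-0.042,0,0,0,-0.3],[0.02,-0.042,0,0,0,-0.3],[0.02,-0.038,0,0,0,-0.3],[0.012,-0.02,0,0,0,-0.3]]])

```text
t: 34.33
ee_pos: [0.6496, 0.194, 0.2165]
ee_rot: [[0.999, 0.05, 0.019], [0.05, -0.999, -0.008], [0.019, 0.009, -1.0]]
contact_force: [0.3, -0.9, -0.6]
grip_width: 1.0
```

>>> carry_out(targets=[[[0,0,0,0,0,0]]])

```text
t: 34.45
ee_pos: [0.6497, 0.1953, 0.2165]
ee_rot: [[0.998, 0.052, 0.02], [0.053, -0.999, -0.008], [0.019, 0.009, -1.0]]
contact_force: [0.1, -0.6, -0.3]
grip_width: 1.001
```

```bash
python3 -c "
from h import *
plan((.650,.196,.15),3,2)
w=grab('wrist'); cv2.imwrite('pics/w14.png',w['frame'])"
```

```text
now [0.6497 0.1953 0.2165] grip 1.001 F [ 0.1 -0.6 -0.3] t 34.45 rot left deg [ 0.52 -1.09  0.01] d [ 0.0003  0.0007 -0.0665]
[-0.0005,-0.0006,0.0333,0.26,-0.55,0.01],
[-0.0002,-0.0005,0.0333,0.26,-0.55,0.01],
```

View pics/w14.png

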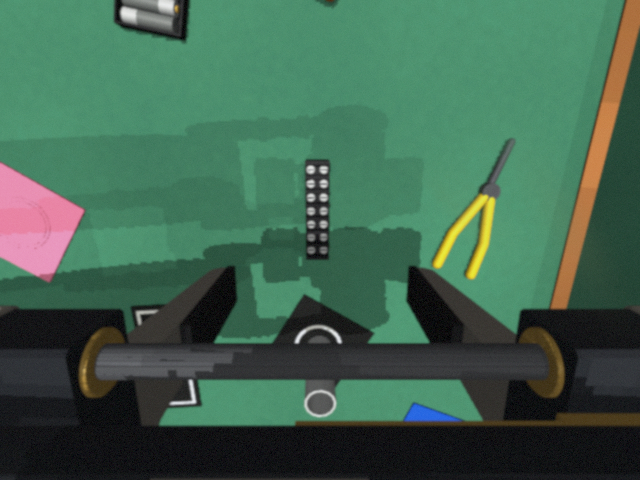

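```bash
python3 -c "
from h import *
w=grab('wrist')
P=toplane(w,[(310.5,169.5),(323.5,169.5),(310.8,250),(323.8,250)],.018)
print(P.round(4).tolist(),P.mean(0).round(4)); a=P[:2].mean(0)-P[2:].mean(0); print(np.degrees(np.arctan2(a[1],a[0])))
plan((.650,.196,.06),3,4)"
```

```text
[[0.6402, 0.2408, 0.018], [0.6541, 0.2415, 0.018], [0.6446, 0.1507, 0.018], [0.6594, 0.1514, 0.018]] [0.6496 0.1961 0.018 ]
93.07419513151774
now [0.6494 0.1937 0.2166] grip 1.0 F [ 0.4 -0.2  0.9] t 34.55 rot left deg [ 0.54 -1.07 -0.1 ] d [ 0.0006  0.0023 -0.1566]
[-0.0006,-0.0009,0.0391,0.14,-0.27,-0.03],
[-0.0004,-0.0009,0.0391,0.14,-0.27,-0.03],
[-0.0002,-0.0008,0.0392,0.14,-0.27,-0.03],
[-0.0000,-0.0007,0.0392,0.14,-0.27,-0.03],
```

>>> carry_out(targets=[[[0,0,0.025,0.5,-1.1,0],[0,0,0.03,0,0,0],[0,0,0.03,0,0,0],[0,0,0.025,0,0,0],[0,0,0,0,0,0]]])

```text
t: 35.17
ee_pos: [0.646, 0.1869, 0.0967]
ee_rot: [[0.999, 0.043, -0.011], [0.043, -0.999, -0.001], [-0.011, 0.001, -1.0]]
contact_force: [0.1, -0.2, 0.8]
grip_width: 0.997
```

```bash
python3 -c "
from h import *
plan((.650,.196,.03),3,1)
w=grab('wrist'); cv2.imwrite('pics/w15.png',w['frame'])"
```

```text
now [0.646  0.1869 0.0967] grip 0.997 F [ 0.1 -0.2  0.8] t 35.175 rot left deg [ 0.03  0.63 -0.52] d [ 0.004   0.0091 -0.0667]
[0.0051,-0.0090,0.0667,0.03,0.63,-0.52],
```

View pics/w15.png

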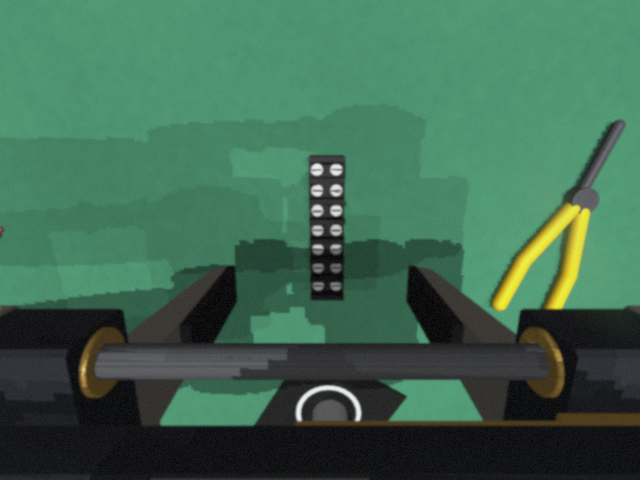

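>>> carry_out(targets=[[[0.004,-0.008,0.02,0,0.6,-0.5],[0,0,0.02,0,0,0],[0,0,0.015,0,0,0],[0,0,0.01,0,0,0],[0,0,0,0,0,0]]])

```text
t: 35.85
ee_pos: [0.6538, 0.1935, 0.0346]
ee_rot: [[0.999, 0.05, 0.008], [0.05, -0.999, 0.0], [0.008, 0.0, -1.0]]
contact_force: [-0.3, -0.0, -0.4]
grip_width: 1.0
```

```bash
python3 -c "
from h import *
plan((.650,.196,.006),3,1)"
```

```text
now [0.6538 0.1935 0.0346] grip 1.0 F [-0.3 -0.  -0.4] t 35.85 rot left deg [ 0.01 -0.47 -0.15] d [-0.0038  0.0025 -0.0286]
[-0.0039,-0.0026,0.0286,0.01,-0.47,-0.15],
```

>>> carry_out(targets=[[[-0.004,-0.0025,0.012,0,-0.5,-0.1],[0,0,0.01,0,0,0],[0,0,0.004,0,0,0],[0,0,0,0,0,0],[0,0,0,0,0,0]]])

```text
t: 36.48
ee_pos: [0.6505, 0.1962, 0.0082]
ee_rot: [[0.999, 0.052, 0.001], [0.052, -0.999, -0.0], [0.001, 0.0, -1.0]]
contact_force: [-0.8, -0.5, 0.4]
grip_width: 1.001
```

```bash
python3 -c "
from h import *
plan((.650,.196,.006),3,1)
w=grab('wrist'); cv2.imwrite('pics/w16.png',w['frame'])"
```

```text
now [0.6505 0.1962 0.0082] grip 1.001 F [-0.8 -0.5  0.4] t 36.475 rot left deg [ 0.   -0.07 -0.04] d [-0.0005 -0.0002 -0.0022]
[-0.0005,0.0002,0.0022,0.00,-0.07,-0.04],
```

View pics/w16.png

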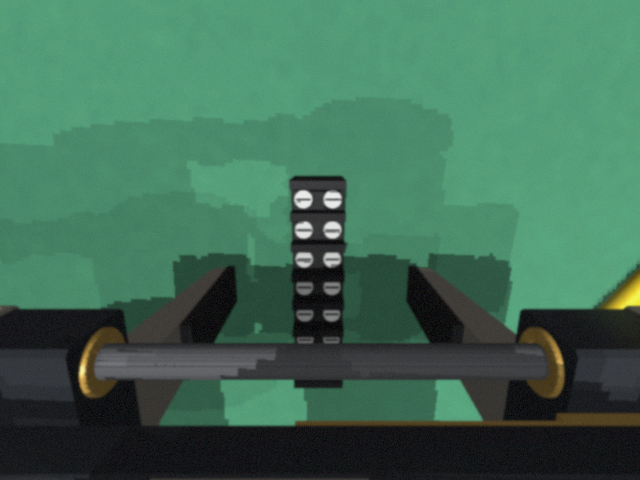

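Strip centred between the fingers (cols 292–345). Close on it.

>>> carry_out(targets=[[[0,0,0.002,0,0,0],[0,0,0,0,0,0],[0,0,0,0,0,0],[0,0,0,0,0,0],[0,0,0,0,0,0]]], gripper=0, squeeze=25)

```text
t: 37.15
ee_pos: [0.6511, 0.1962, 0.0069]
ee_rot: [[0.999, 0.052, 0.003], [0.052, -0.999, 0.0], [0.003, -0.0, -1.0]]
contact_force: [0.7, -0.1, -0.6]
grip_width: 0.478
```

>>> carry_out(targets=[[[0,0,0,0,0,0],[0,0,0,0,0,0],[0,0,0,0,0,0],[0,0,0,0,0,0]]])

```text
t: 37.65
ee_pos: [0.6509, 0.1962, 0.0069]
ee_rot: [[0.999, 0.052, 0.002], [0.052, -0.999, 0.0], [0.002, -0.0, -1.0]]
contact_force: [-1.9, 0.7, -0.0]
grip_width: 0.279
```

>>> carry_out(targets=[[[0,0,-0.008,0,0,0],[0,0,-0.015,0,0,0],[0,0,-0.025,0,0,0],[0,0,-0.03,0,0,0],[0,0,-0.03,0,0,0]]])

```text
t: 38.28
ee_pos: [0.649, 0.196, 0.1181]
ee_rot: [[0.999, 0.052, -0.002], [0.052, -0.999, -0.0], [-0.002, 0.0, -1.0]]
contact_force: [0.2, 0.9, -0.4]
grip_width: 0.279
```

>>> carry_out(targets=[[[0,0,-0.03,0,0,0],[0,0,-0.015,0,0,0],[0,0,0,0,0,0]]])

```text
t: 38.65
ee_pos: [0.6511, 0.1963, 0.1705]
ee_rot: [[0.999, 0.052, 0.006], [0.052, -0.999, 0.001], [0.006, -0.0, -1.0]]
contact_force: [1.1, 0.7, -1.6]
grip_width: 0.278
```

```bash
python3 -c "
from h import *
plan((.467,-.008,.16),5.8,7)
s=grab('scene'); crop(s,270,200,170,180,3,'pics/s6.png')"
```

```text
now [0.6511 0.1963 0.1705] grip 0.278 F [ 1.1  0.7 -1.6] t 38.65 rot left deg [-0.01 -0.35 -2.84] d [-0.1841 -0.2043 -0.0105]
[-0.0278,0.0278,0.0013,-0.00,-0.05,-0.41],
[-0.0280,0.0276,0.0013,-0.00,-0.05,-0.41],
[-0.0282,0.0274,0.0014,-0.00,-0.05,-0.41],
[-0.0284,0.0272,0.0014,-0.00,-0.05,-0.41],
[-0.0286,0.0270,0.0014,-0.00,-0.05,-0.41],
[-0.0287,0.0268,0.0014,-0.00,-0.05,-0.41],
[-0.0289,0.0266,0.0015,-0.00,-0.05,-0.41],
```

View pics/s6.png

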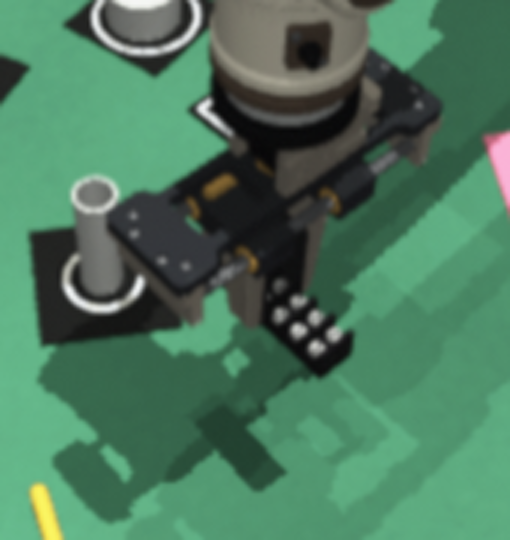

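>>> carry_out(targets=[[[-0.016,0.016,0,0,0,-0.4],[-0.028,0.028,0,0,0,-0.4],[-0.031,0.03,0,0,0,-0.4],[-0.031,0.03,0,0,0,-0.4],[-0.031,0.029,0,0,0,-0.4]]])

```text
t: 39.33
ee_pos: [0.5155, 0.052, 0.1601]
ee_rot: [[0.996, 0.091, -0.009], [0.091, -0.996, 0.0], [-0.009, -0.001, -1.0]]
contact_force: [0.3, -0.3, -1.2]
grip_width: 0.28
```

>>> carry_out(targets=[[[-0.03,0.029,0,0,0,-0.4],[-0.024,0.022,0.005,0,0,-0.4],[-0.012,0.011,0.005,0,0,0],[0,0,0,0,0,0]]])

```text
t: 39.83
ee_pos: [0.4489, -0.0182, 0.145]
ee_rot: [[0.995, 0.102, -0.018], [0.102, -0.995, 0.003], [-0.017, -0.005, -1.0]]
contact_force: [-0.2, -1.3, -0.9]
grip_width: 0.28
```

```bash
python3 -c "
from h import *
plan((.467,-.008,.15),5.8,2)
w=grab('wrist'); cv2.imwrite('pics/w17.png',w['frame'])"
```

```text
now [ 0.4489 -0.0182  0.145 ] grip 0.28 F [-0.2 -1.3 -0.9] t 39.825 rot left deg [-0.28  1.    0.07] d [0.0181 0.0102 0.005 ]
[0.0095,-0.0042,-0.0027,-0.14,0.50,0.04],
[0.0095,-0.0042,-0.0026,-0.14,0.50,0.04],
```

View pics/w17.png

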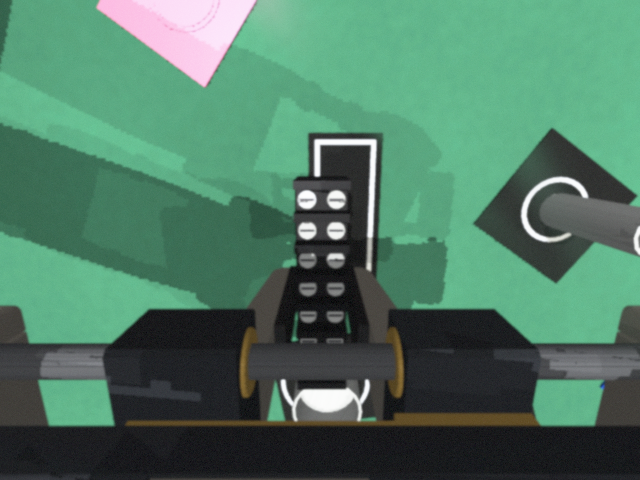

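>>> carry_out(targets=[[[0.01,-0.004,0,-0.2,0.6,0],[0.008,-0.004,0,-0.1,0.4,0],[0,0,0,0,0,0],[0,0,0,0,0,0]]])

```text
t: 40.38
ee_pos: [0.4699, -0.0054, 0.1455]
ee_rot: [[0.994, 0.106, 0.003], [0.106, -0.994, -0.0], [0.003, 0.001, -1.0]]
contact_force: [-0.6, -0.6, -1.7]
grip_width: 0.281
```

```bash
python3 -c "
from h import *
plan((.467,-.008,.15),5.8,1)
w=grab('wrist'); cv2.imwrite('pics/w18.png',w['frame']); crop(w,250,110,150,200,4,'pics/w18c.png')"
```

```text
now [ 0.4699 -0.0054  0.1455] grip 0.281 F [-0.6 -0.6 -1.7] t 40.375 rot left deg [ 0.03 -0.19  0.3 ] d [-0.0029 -0.0026  0.0045]
[-0.0031,0.0023,-0.0045,0.03,-0.19,0.30],
```

View pics/w18c.png

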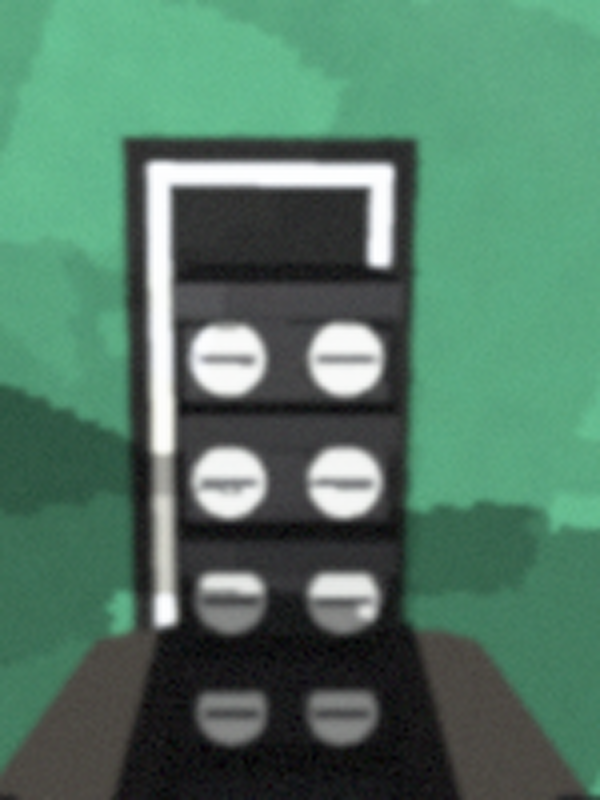

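```bash
python3 -c "
from h import *
w=grab('wrist'); st=arm.state(); 
q=lambda a,b:(250+a/4-.4,110+b/4-.4)
P=toplane(w,[q(147,162),q(394,164),q(173,187),q(368,187),q(176,590),q(152,590)],.0035); print(P.round(4).tolist())
L=((P[2]-P[4])+(P[0]-P[5]))/2; print('long ang',np.degrees(np.arctan2(L[1],L[0]))); S=P[1]-P[0]; print('short ang',np.degrees(np.arctan2(S[1],S[0])),np.linalg.norm(S))
u=L/np.linalg.norm(L); u[2]=0
print('center',(P[2:4].mean(0)-.065*u).round(4),(P[:2].mean(0)-.069*u).round(4))
z=st['ee_pos'][2]-.0069+.018
Q=toplane(w,[q(228,359),q(346,359),q(230,483),q(345,483)],z); M=Q.mean(0)-st['ee_pos']; print('screws in tool',(np.array(st['ee_rot']).T@(Q-st['ee_pos']).T).T.round(4).tolist())
plan((.467,-.008,.05),5.8,4)"
```

```text
[[0.4327, 0.0596, 0.0035], [0.4878, 0.0652, 0.0035], [0.439, 0.0548, 0.0035], [0.4826, 0.0595, 0.0035], [0.4479, -0.0398, 0.0035], [0.4422, -0.0405, 0.0035]]
long ang 95.40018184021207
short ang 5.723639814194143 0.05533168294464303
center [ 0.4669 -0.0075  0.0035] [ 0.4667 -0.0063  0.0035]
screws in tool [[-0.0061, -0.0465, -0.0111], [0.0079, -0.0466, -0.0111], [-0.006, -0.0314, -0.0111], [0.0079, -0.0314, -0.0111]]
now [ 0.4697 -0.0056  0.1455] grip 0.277 F [ 0.  -0.5 -1.3] t 40.475 rot left deg [ 0.03 -0.19  0.27] d [-0.0027 -0.0024 -0.0955]
[-0.0008,0.0005,0.0239,0.01,-0.05,0.07],
[-0.0008,0.0005,0.0239,0.01,-0.05,0.07],
[-0.0008,0.0005,0.0239,0.01,-0.05,0.07],
[-0.0008,0.0005,0.0239,0.01,-0.05,0.07],
```

>>> carry_out(targets=[[[-0.003,0.002,0.02,0,-0.2,0.2],[0,0,0.028,0,0,0],[0,0,0.025,0,0,0],[0,0,0.015,0,0,0],[0,0,0,0,0,0]]])

```text
t: 41.1
ee_pos: [0.468, -0.0088, 0.0564]
ee_rot: [[0.995, 0.101, 0.003], [0.101, -0.995, -0.002], [0.003, 0.002, -1.0]]
contact_force: [0.5, -0.5, -1.1]
grip_width: 0.284
```

```bash
python3 -c "
from h import *
plan((.4665,-.008,.0112),5.7,1)"
```

```text
now [ 0.468  -0.0088  0.0564] grip 0.284 F [ 0.5 -0.5 -1.1] t 41.1 rot left deg [ 0.11 -0.15  0.12] d [-0.0015  0.0008 -0.0452]
[-0.0015,-0.0011,0.0452,0.11,-0.15,0.12],
```

>>> carry_out(targets=[[[-0.001,-0.001,0.015,0.1,-0.1,0],[0,0,0.015,0,0,0],[0,0,0.008,0,0,0],[0,0,0,0,0,0],[0,0,0,0,0,0]]])

```text
t: 41.72
ee_pos: [0.4687, -0.0084, 0.0177]
ee_rot: [[0.995, 0.101, 0.004], [0.101, -0.995, -0.001], [0.004, 0.001, -1.0]]
contact_force: [0.2, -0.4, -1.6]
grip_width: 0.279
```

```bash
python3 -c "
from h import *
plan((.4665,-.008,.0108),5.7,1)"
```

```text
now [ 0.4687 -0.0084  0.0177] grip 0.279 F [ 0.2 -0.4 -1.6] t 41.725 rot left deg [ 0.07 -0.22  0.12] d [-0.0022  0.0004 -0.0069]
[-0.0021,-0.0006,0.0069,0.07,-0.22,0.12],
```

>>> carry_out(targets=[[[-0.002,0,0.004,0,-0.2,0],[0,0,0.003,0,0,0],[0,0,0.001,0,0,0],[0,0,0,0,0,0]]])

```text
t: 42.22
ee_pos: [0.4674, -0.0088, 0.0104]
ee_rot: [[0.995, 0.102, 0.002], [0.102, -0.995, -0.002], [0.002, 0.002, -1.0]]
contact_force: [-0.1, -0.0, -0.8]
grip_width: 0.278
```

>>> carry_out(targets=[[[0,0,0.0015,0,0,0],[0,0,0.001,0,0,0],[0,0,0,0,0,0]]])

```text
t: 42.6
ee_pos: [0.4678, -0.0089, 0.0105]
ee_rot: [[0.995, 0.102, 0.001], [0.102, -0.995, -0.002], [0.0, 0.002, -1.0]]
contact_force: [-0.2, 0.4, -1.0]
grip_width: 0.281
```

```bash
python3 -c "
from h import *
plan((.4665,-.008,.0104),5.7,1)
e=grab('side'); crop(e,230,200,130,100,6,'pics/e8.png')"
```

```text
now [ 0.4678 -0.0089  0.0105] grip 0.281 F [-0.2  0.4 -1. ] t 42.6 rot left deg [ 0.11 -0.02  0.17] d [-0.0013  0.0009 -0.0001]
[-0.0012,-0.0011,0.0001,0.11,-0.02,0.17],
```

View pics/e8.png

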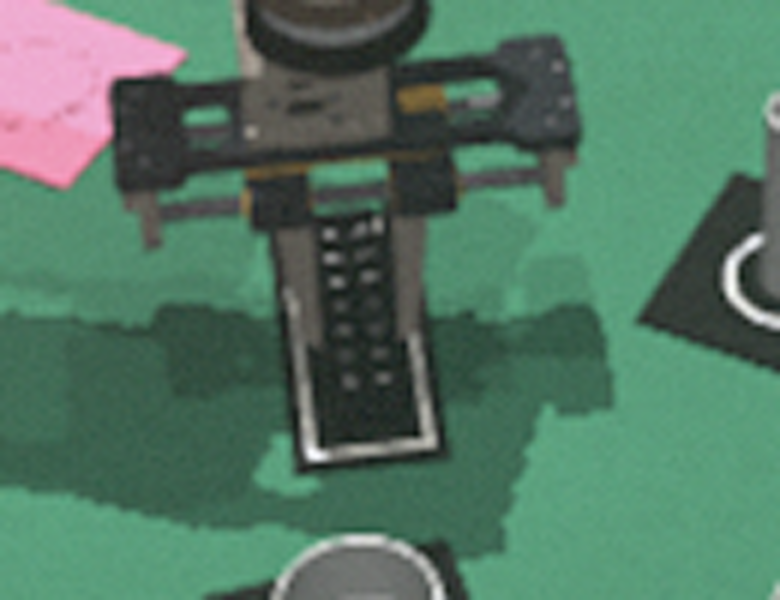

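>>> carry_out(targets=[[[0,0,0,0,0,0],[0,0,0,0,0,0],[0,0,0,0,0,0],[0,0,0,0,0,0],[0,0,0,0,0,0]]], gripper=100)

```text
t: 43.28
ee_pos: [0.4681, -0.009, 0.0102]
ee_rot: [[0.995, 0.102, 0.001], [0.102, -0.995, -0.002], [0.001, 0.002, -1.0]]
contact_force: [0.3, 0.4, -0.1]
grip_width: 0.802
```

>>> carry_out(targets=[[[0,0,-0.01,0,0,0],[0,0,-0.02,0,0,0],[0,0,-0.035,0,0,0],[0,0,-0.045,0,0,0],[0,0,-0.045,0,0,0]]])

```text
t: 43.9
ee_pos: [0.4652, -0.008, 0.1686]
ee_rot: [[0.995, 0.102, -0.005], [0.102, -0.995, -0.0], [-0.005, -0.001, -1.0]]
contact_force: [0.6, 0.6, 0.2]
grip_width: 0.994
```

>>> carry_out(targets=[[[0,0,-0.045,0,0,0],[0,0,-0.03,0,0,0],[0,0,0,0,0,0]]])

```text
t: 44.28
ee_pos: [0.4674, -0.0084, 0.2523]
ee_rot: [[0.995, 0.102, 0.005], [0.102, -0.995, -0.003], [0.005, 0.004, -1.0]]
contact_force: [-0.2, -0.4, -1.7]
grip_width: 1.005
```

```bash
python3 -c "
from h import *
plan((.4665,-.008,.2),5.7,1)
e=grab('side'); crop(e,240,160,200,200,3,'pics/e9.png'); w=grab('wrist'); cv2.imwrite('pics/w19.png',w['frame']); s=grab('scene'); crop(s,200,130,320,280,2,'pics/s9.png')"
```

```text
now [ 0.4674 -0.0084  0.2523] grip 1.005 F [-0.2 -0.4 -1.7] t 44.275 rot left deg [ 0.2  -0.28  0.16] d [-0.0009  0.0004 -0.0523]
[-0.0011,-0.0007,0.0523,0.20,-0.28,0.16],
```

View pics/e9.png

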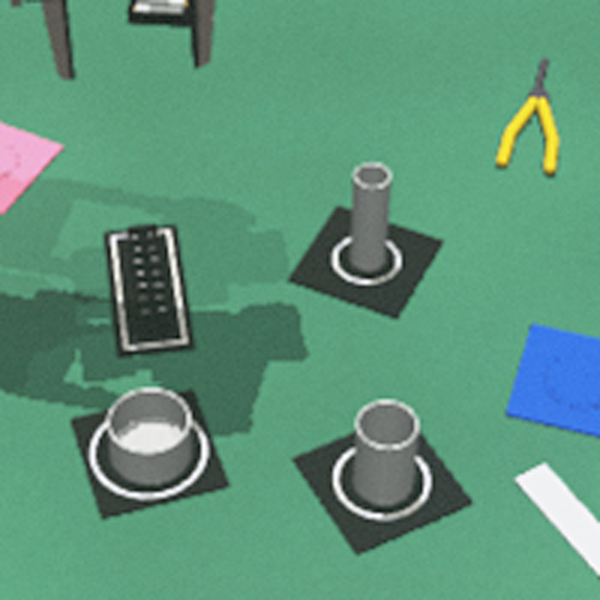

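View pics/w19.png

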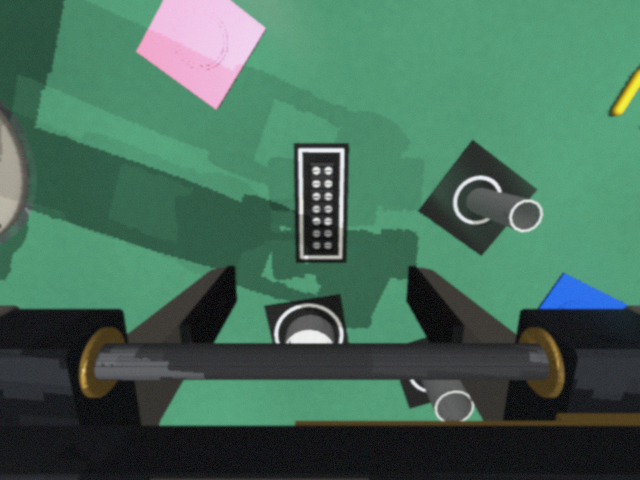

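View pics/s9.png

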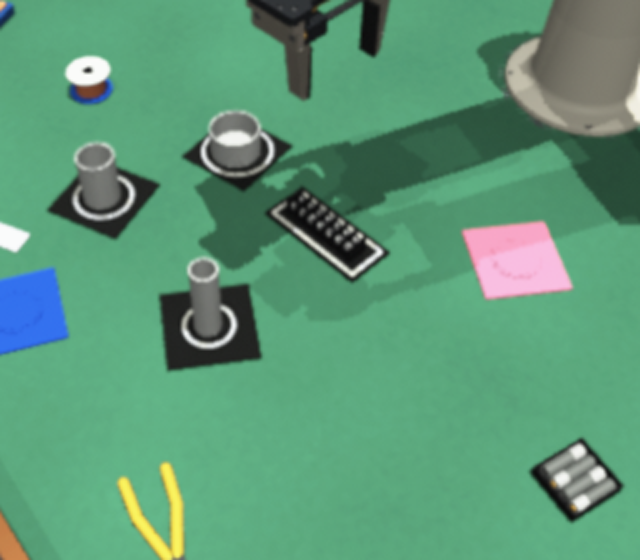

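```bash
python3 -c "
from workcell import arm
print(arm.sign_off())"
```

```text
the job is handed in; nothing more can be done
None
```

I took the nested cups apart in order (slim, middle, wide), stood each one upright inside its own circle, then laid the terminal strip flat inside its rectangle. I handed the job in at about 44 s of the 128 s allowed.

- **Last check:** all three cameras were used after I let go. The scene and side pictures showed the three cups upright and inside their lines, and the wrist picture showed the strip inside the rectangle. The gripper was open and about 0.25 m up, touching nothing.
- **Battery box and spool:** both sat at their starting pixels in the scene picture, about (488,370) and (244,168).
- **Disagreements:** the scene and side cameras differed by about 4–6 mm on the mat positions. I used closer wrist-camera measurements instead, and the 10 mm margins cover the difference. Nothing slipped or failed along the way.

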